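Close the mixed standards and pack them in the carrier

ROBOT

A 7-joint arm with a two-finger parallel gripper is mounted at the origin on a cart in front of the work surface, level with it; the furniture and walls round the work are solid. World frame = base frame: x ahead of the robot, y to its left, z up, the work surface at z = 0. Lengths are in mm, angles in rad, forces in N, time in s.
With the tool pointing down it reaches from about 400 to 925 mm from the base axis. Payload 5.6 kg.
Tool frame: the origin (TCP) lies at the very end of the fingers, on their centre line; the grasp point (between the pads) lies 19 mm behind it (manip.hold_point_z is the distance from the TCP to the grasp point, in mm); z points along the fingers, y is the line along which they close (so a half turn about z gives the same grasp; the last joint's range is limited). The gripper opens to 85 mm and grips with 20 to 120 N. Pads are 22 mm wide; open, the fingers measure 114 mm over their backs; the gripper's body (76 mm by 85 mm) begins 54 mm behind the grasp point. The pads swing forward as they close: fully open they stand 13 mm farther back than shut.
Start: joints at [1.243, 0.468, -0.012, 1.603, 0.006, 1.071, -0.056], TCP at [182.586, -623.836, 231.29] pointing down, gripper open.
Joint ranges: [-2.53, 2.53], [-0.31, 2.02], [-1.57, 1.55], [0.28, 2.44], [-1.29, 4.43], [0.15, 1.84], [-2.92, 2.92]. Speed limits (rad/s): [2.57, 2.57, 3.14, 3.14, 3.14, 3.14, 3.14].

INTERFACE

Orientations are given as [roll, pitch, yaw] about the fixed x, y, z axes, in that order (R = Rz(yaw) Ry(pitch) Rx(roll)).
In Python, from cell import manip, vision gives the robot as it stands.
- The arm moves only by the shell command python3 -m crank 'ROWS' [OPENING] [FORCE]. ROWS is JSON, a list of rows, each a list of 6 numbers: the shift along the tool's x, y, z in m, then the turn, a rotation vector about the tool's x, y, z in rad. In form: [[dx, dy, dz, ax, ay, az], ...]. A call has exactly 8 rows; each row shifts and turns the commanded pose from where the row before left it, along the tool's axes as they then stand; what a row does not reach is not made up. A row lasts 1/8 s, in which the tool goes at most 62.5 mm and 10.7 degrees, less where a joint would pass 70% of its speed; a pose out of reach is approached as far as the arm can. A call with a gripper value outside its range is refused whole. OPENING is the finger opening in m, from 0 to 0.0854, set as the call begins (- or left out, the last holds). The fingers move at their own pace and stop on an object; FORCE is the grip in N (left out, the last holds). Time passes only in rows, so rows that do not move let the fingers close, or fill a call up. It gives the time, the measured TCP pose, the force, the opening and the grip force at its end, in the units of the state.
- manip.get_state(): the state, without advancing time (a new reading comes with each control period).
- vision.camera(name): name is "side" or "top"; returns the picture (420x560x3 uint8, red, green, blue); there is no depth.
- vision.get_calibration(name): a dict with "camera_matrix" (3x3 intrinsics, pixels), "D" ([k1, k2, p1, p2, k3] as OpenCV has them; the pictures are not rectified), "R" (3x3) and "t" (3): a world point X has camera coordinates R X + t. Camera axes: x right, y down, z forward; pixel columns grow to the right and rows downward; lengths in mm; the calibration is good to about 2 mm. A picture is of the moment at which its call begins. get_calibration takes no time and is no camera call.
- manip.finish_job(): hands the job in; it is judged then, once.
Trained networks look in the newest picture that a camera, given by its name, has taken for a name from the list of things; names that differ only in an ending like _2 or _b are one class to them, and where a whole thing is asked for, a point or a joint stands for the part that bears it (a point fixed in the world has none). Each returns a list of dicts, best first, with "confidence" (0 to 1); they miss things now and then, are a little off and sometimes report something else, mostly with a low value. They report only what shows in the picture. A call takes as long as a camera call. They do not tell look-alikes from the thing itself.
- vision.find_in(name, camera): "position" ([column, row] in pixels, amid what is visible of it).
- vision.outline_of(name, camera): "mask" (420x560 bool, what is visible of it) and "position" ([column, row] in pixels, amid what is visible of it).
- vision.pinpoint(name, camera): "position" ([column, row] in pixels: a listed point, or the origin of a listed thing).
The state is a dict: "clock": time; "q": joint angles; "joint_vel": joint speeds; "joint_efforts": joint torques, N m; "tcp_pos": TCP position; "orientation": TCP orientation; "wrist_force": force on the tool from outside, world axes, zero at the start; "torque": the same for the moment, N m; "grip_width": finger opening in mm; "finger_force": force on a finger pad.
Only numpy, scipy, OpenCV 4.12 (cv2) and the standard library are available. Lean on these libraries where they do the work, as an engineer would, in place of code of your own. Each camera call takes 0.05 s, during which the arm holds its last target. There are 200 camera calls.

TASK

The standards in the brown conical flasks are mixed and must go to the instrument: take the white stirring rod out of the flask it was left in and stand it in the glass wash beaker, then put a stopper fully home in every flask that is there. Only when all flasks are closed, set them upright in the compartments of the blue carrier together with the small brown bottle with the black cap, one to a compartment, without tipping any flask or bottle over, and leave the beaker upright; a stopper may be left over.

Things in the scene. Friction and masses are not known exactly. Their poses are not given: they have to be found in the camera images.
- flask_1: brown glass 100 mL conical (Erlenmeyer) flask, loose, 0.18 kg: foot 64 mm across, 108 mm tall; the body tapers in to a straight round neck, 36 mm across outside, from 68 mm up to the rim at 108 mm (lip 39 mm); bore 30 mm. Origin: centre of the underside; z up along its axis. Always there; the stirring rod stands in it at the start.
- flask_2: brown glass 100 mL conical (Erlenmeyer) flask, loose, 0.18 kg: foot 64 mm across, 108 mm tall; the body tapers in to a straight round neck, 36 mm across outside, from 68 mm up to the rim at 108 mm (lip 39 mm); bore 30 mm. Origin: centre of the underside; z up along its axis. May be absent.
- flask_3: brown glass 100 mL conical (Erlenmeyer) flask, loose, 0.18 kg: foot 64 mm across, 108 mm tall; the body tapers in to a straight round neck, 36 mm across outside, from 68 mm up to the rim at 108 mm (lip 39 mm); bore 30 mm. Origin: centre of the underside; z up along its axis. May be absent.
- stopper_1: tapered white stopper, loose, 24 g, 42 mm tall, standing on its narrow end on a 3 mm mat: plug 24 mm across at the foot, 28 mm across 28 mm higher, then a round grip head 34 mm across, 14 mm tall. Origin: centre of the foot (narrow end); z up. Every stopper fits every flask; fully home, the head rests on the rim, the foot 80 mm above the flask's underside.
- stopper_2: as stopper_1
- stopper_3: as stopper_1
- rod: white straight stirring rod with a red-brown upper end, loose, 18 g, 8 mm across, 190 mm long. Origin: its foot (lower end); z along the rod to the upper end. At the start its foot stands on the floor of flask_1 and it leans about 0.3 rad against the inside of the neck, some 80 mm of it out above the rim.
- wash_beaker: empty clear glass beaker, loose, 0.09 kg, 53 mm across, 68 mm tall, open inside about 46 mm across, floor 2 mm thick. Origin: centre of the underside; z up.
- bottle: small brown glass bottle with black cap, loose, about 0.2 kg, closed: body 50 mm across, straight up to about 60 mm, shoulder above; cap 32 mm across from 81 to 95 mm. Origin: centre of the underside; z up.
- carrier: blue open carrier, fixed, 156 mm square outside, walls 46 mm tall and 5 mm thick, floor 4 mm thick; a cross of 4 mm dividers, 41 mm tall, makes four square compartments of 71 mm. A hand grip 16 mm wide stands out from the middle of its two y sides. Origin: centre of its underside; x and y along its walls.
- cell_1 (a point): floor centre of one compartment of the carrier, 4 mm above the bench
- cell_2 (a point): floor centre of one compartment of the carrier, 4 mm above the bench
- cell_3 (a point): floor centre of one compartment of the carrier, 4 mm above the bench
- cell_4 (a point): floor centre of one compartment of the carrier, 4 mm above the bench
Things that resemble listed ones, but are neither listed nor needed, are in the scene too. Leave any purple look-alike of the stopper_1 alone.

How it is judged:
By the outcome, as a careful person would: the job done as asked, in the order asked, and still so for the second after the job is handed in, with the robot touching nothing.
Of flask_2, flask_3 only 1 to 2 are there at a start; the rules pass over those that are not, and their reading is None.
At some moment in a run one of flask_2, flask_3 may be knocked a few centimetres aside while the robot is not near it.
It also fails if it takes over 210 s, if anything falls off the work surface, if the arm or the gripper's body presses on something with over 40 N, if the wrist force passes 120 N, or if a joint passes its speed limit or range.

## Working session

There is one attempt and no reset: what is moved stays moved. The work goes in short steps, Python scripts to look and compute and a shell command to move; the robot and the scene stay as the last step left them, time stands still between calls to the robot, and variables do not carry over. Pictures are saved under pics/ and viewed, at most 14 in all, crops included, and the job is handed in when it is done.

```bash
ls; mkdir -p pics; python3 - <<'E'
from cell import manip, vision
import cv2
for c in("side","top"):
    cv2.imwrite(f"pics/a_{c}.png",vision.camera(c)[:,:,::-1])
    k=vision.get_calibration(c);print(c,k)
s=manip.get_state();print(s)
E
```

```text
pics
side {'camera_matrix': array([[468.65878107,   0.        , 278.21590261],
       [  0.        , 468.65878107, 205.48495095],
       [  0.        ,   0.        ,   1.        ]]), 'D': array([0.01141377, 0.        , 0.        , 0.        , 0.        ]), 'R': array([[ 0.99979108, -0.01599921,  0.01272109],
       [ 0.00284065, -0.50756075, -0.86161129],
       [ 0.02024183,  0.86146742, -0.50740926]]), 't': array([-510.76217305,   78.40571272, 1208.66580737])}
top {'camera_matrix': array([[411.59457003,   0.        , 285.23631722],
       [  0.        , 411.59457003, 206.40291314],
       [  0.        ,   0.        ,   1.        ]]), 'D': array([-0.03699358,  0.        ,  0.        ,  0.        ,  0.        ]), 'R': array([[-0.12153115, -0.99257235, -0.00550608],
       [-0.96813938,  0.11975951, -0.21991772],
       [ 0.21894365, -0.0213962 , -0.97550289]]), 't': array([ 119.46002306,  514.77459859, 1066.84107712])}
{'clock': 0.1, 'q': array([ 1.24300903,  0.46830471, -0.01162233,  1.60352486,  0.00604077,
        1.07142707, -0.05629108]), 'joint_vel': array([-0.00212036, -0.00238952, -0.00047909, -0.00394065, -0.00093857,
        0.00196567, -0.00175659]), 'joint_efforts': array([ 1.39260890e-03, -5.33521771e+01,  2.14853499e-02, -2.51964265e+01,
        1.14255687e-02,  4.41125158e-03, -3.39526628e-05]), 'tcp_pos': array([ 182.41438708, -623.35062586,  230.42625618]), 'orientation': array([-3.13996894e+00,  1.44029150e-04,  2.84768809e-01]), 'wrist_force': array([ 0.44670661, -0.74566406,  0.61859012]), 'torque': array([-0.02941982,  0.01199334, -0.00145754]), 'finger_force': 0.0, 'grip_width': 85.39973063680458}
```

View pics/a_top.png

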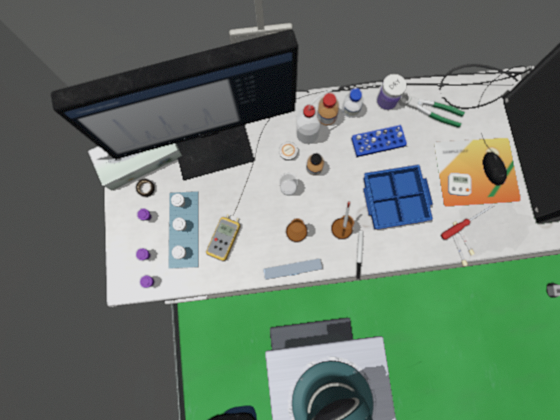

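View pics/a_side.png

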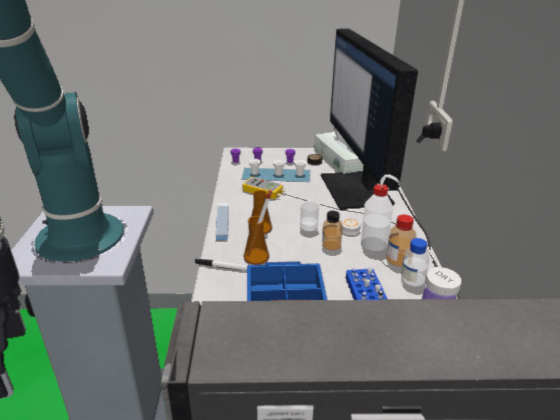

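The top picture shows two flasks: the one with the rod at (342,228), the other at (297,230). White stoppers are on the mat at (178,200), (180,224) and (179,253), the beaker at (288,185), the bottle at (315,163) and the carrier at (398,196). The purple look-alikes are at the left. The side picture agrees.

```bash
cat > h.py <<'E'
from cell import manip, vision
import cv2, numpy as np
from scipy.spatial.transform import Rotation as Ro
C={c:vision.get_calibration(c) for c in("side","top")}
def ray(c,p):
    k=C[c];u=cv2.undistortPoints(np.array([[p]],float),k["camera_matrix"],k["D"])[0,0]
    R=np.array(k["R"]);return -R.T@k["t"],R.T@np.r_[u,1]
def plane(c,p,z):
    o,d=ray(c,p);return o+d*(z-o[2])/d[2]
def proj(c,X):
    k=C[c];return cv2.projectPoints(np.array([X],float),cv2.Rodrigues(np.array(k["R"]))[0],np.array(k["t"]),k["camera_matrix"],k["D"])[0][0,0]
def tri(a,b):
    o1,d1=ray("side",a);o2,d2=ray("top",b)
    s=np.linalg.lstsq(np.c_[d1,-d2],o2-o1,rcond=None)[0]
    p,q=o1+d1*s[0],o2+d2*s[1];return (p+q)/2,np.linalg.norm(p-q)
def delta(target,yaw=None):
    "shift in tool axes (m) from the measured pose to a world target, mm"
    s=manip.get_state();R=Ro.from_euler("xyz",s["orientation"])
    return R.inv().apply(np.array(target)-s["tcp_pos"])/1000, s["tcp_pos"],s["orientation"]
E
python3 - <<'E'
from h import *
np.set_printoptions(precision=1,suppress=True)
for c in("side","top"): vision.camera(c)
H=dict(flask_1=0,stopper_1=3,rod=2,wash_beaker=0,bottle=0,carrier=0,cell_1=4)
for n,z in H.items():
    for c in("side","top"):
        for d in vision.pinpoint(n,c)[:5]:
            print(n,c,round(d["confidence"],2),np.array(d["position"]),plane(c,d["position"],z))
for n,z in dict(flask_1=50,stopper_1=25,rod=140,wash_beaker=34,bottle=48,carrier=23).items():
    for c in("side","top"):
        for d in vision.find_in(n,c)[:4]:
            print("F",n,c,round(d["confidence"],2),np.array(d["position"]),plane(c,d["position"],z))
E
```

```text
flask_1 side 0.8 [256.5 257.2] [456.6 -90.7   0. ]
flask_1 side 0.6 [260.  229.8] [463.   29.9   0. ]
flask_1 side 0.38 [285.  304.8] [ 521.2 -258.5    0. ]
flask_1 top 0.92 [294.6 230.1] [466.7  36.4   0. ]
flask_1 top 0.88 [345.  228.7] [ 453.1 -106.2    0. ]
stopper_1 side 0.68 [295.8 174. ] [573.7 354.3   3. ]
stopper_1 side 0.65 [233.8 160.1] [365.6 458.4   3. ]
stopper_1 side 0.52 [257.4 171.6] [448.6 370.6   3. ]
stopper_1 side 0.49 [257.5 160.6] [447.  455.4   3. ]
stopper_1 side 0.42 [278.4 172.5] [517.3 364.7   3. ]
stopper_1 top 0.67 [181.  203.8] [582.3 351.8   3. ]
stopper_1 top 0.55 [181.8 222.9] [526.1 353.3   3. ]
stopper_1 top 0.53 [148.  216.8] [555.8 449.    3. ]
stopper_1 top 0.47 [146.3 255.1] [446.4 459.3   3. ]
stopper_1 top 0.46 [149.4 284.1] [365.  454.8   3. ]
wash_beaker side 0.63 [308.  226.1] [591.9  48.4   0. ]
wash_beaker top 0.83 [290.1 188.5] [589.6  33.9   0. ]
wash_beaker top 0.74 [390.3 200.8] [ 517.7 -248.6    0. ]
bottle side 0.81 [330.2 244. ] [642.5 -34.8   0. ]
bottle top 0.69 [313.5 168.9] [640.3 -41.7   0. ]
bottle top 0.22 [383.8 213.6] [ 4
[... 948 characters left out ...]
.58 [279.  165.3] [519.1 373.   25. ]
F stopper_1 side 0.52 [299.1 169.3] [583.1 344.1  25. ]
F stopper_1 top 0.66 [142.9 255. ] [444.6 461.4  25. ]
F stopper_1 top 0.57 [145.1 213.8] [560.1 449.7  25. ]
F stopper_1 top 0.5 [181.7 222.6] [522.3 348.3  25. ]
F stopper_1 top 0.46 [176.9 198.8] [592.5 357.3  25. ]
F rod side 0.47 [261.5 203.8] [469.2 -72.9 140. ]
F wash_beaker side 0.75 [309.8 216.5] [594.7  42.7  34. ]
F wash_beaker top 0.75 [182.6 222.5] [520.3 343.6  34. ]
F wash_beaker top 0.64 [288.2 184.1] [593.9  39.   34. ]
F bottle side 0.67 [332.8 232.6] [643.4 -54.5  48. ]
F carrier side 0.68 [287.5 280.8] [ 527.6 -207.3   23. ]
F carrier top 0.88 [394.7 196.8] [ 522.9 -256.6   23. ]
```

```bash
cat > fit.py <<'E'
from h import *
from scipy.optimize import minimize
P=dict(flask=[(0,32),(5,32),(68,18),(106,19.5),(108,19.5)],stopper=[(0,12),(28,14),(28,17),(42,17)],
 wash_beaker=[(0,26.5),(68,26.5)],bottle=[(0,25),(60,25),(81,16),(95,16)])
A=np.linspace(0,2*np.pi,24,endpoint=False)
def sil(c,kind,x,y,z0=0,yaw=0):
    m=np.zeros((420*4,560*4),np.uint8)
    if kind=="carrier":
        h=78;cs,sn=np.cos(yaw),np.sin(yaw);rings=[[(x+cs*a-sn*b,y+sn*a+cs*b,z) for a in(-h,h) for b in(-h,h) for z in(0,46)]]
    else:
        r=P[kind];R=[[(x+q*np.cos(t),y+q*np.sin(t),z0+z) for t in A] for z,q in r]
        rings=[R[i]+R[i+1] for i in range(len(R)-1)]
    for g in rings:
        p=np.array([proj(c,X) for X in g])
        cv2.fillConvexPoly(m,cv2.convexHull(np.round((p+.5)*4).astype(np.int32)),255)
    return cv2.resize(m,(560,420),interpolation=cv2.INTER_AREA)/255.
def fit(kind,masks,x,y,z0=0,yaw=None):
    "masks: dict camera->bool mask"
    def cost(v):
        s=0
        for c,m in masks.items():
            r=sil(c,kind,v[0],v[1],z0,v[2]/100 if len(v)>2 else 0);s+=1-np.minimum(r,m).sum()/np.maximum(r,m).sum()
        return s
    v0=[x,y]+([yaw*100] if yaw is not None else [])
    sx=np.array([v0]+[np.array(v0)+8*np.eye(len(v0))[i] for i in range(len(v0))])
    o=minimize(cost,v0,method="Nelder-Mead",options=dict(initial_simplex=sx,xatol=.3,fatol=1e-4,maxfev=70))
    return o.x,o.fun
def measure(kind,x,y,z0=0,yaw=None,cams=("side","top"),img=True):
    out={};mid=dict(flask=54,stopper=21,wash_beaker=34,bottle=45,carrier=23)[kind]
    M={}
    for c in cams:
        if img: vision.camera(c)
        t=proj(c,(x,y,z0+mid))
        ds=vision.outline_of({"flask":"flask_1","stopper":"stopper_1"}.get(kind,kind),c)
        ds=[d for d in ds if np.hypot(*(np.array(d["position"])-t))<(15 if kind!="carrier" else 40)]
        if ds: M[c]=min(ds,key=lambda d:np.hypot(*(np.array(d["position"])-t)))["mask"]
    for c in M: out[c]=fit(kind,{c:M[c]},x,y,z0,yaw)
    if len(M)==2: out["both"]=fit(kind,M,x,y,z0,yaw)
    return out
E
python3 - <<'E'
from fit import *
np.set_printoptions(precision=1,suppress=True)
for c in("side","top"):
    im=vision.camera(c)
    b=(225,180,85,100) if c=="side" else (270,170,110,85)
    x,y,w,h=b
    cv2.imwrite(f"pics/b_{c}.png",cv2.resize(im[y:y+h,x:x+w,::-1],None,fx=6,fy=6,interpolation=cv2.INTER_CUBIC))
def show(*a,**k):
    for c,(v,f) in measure(*a,img=False,**k).items(): print(a[0],c,v,round(f,2))
show("flask",460,-98);show("flask",463,33)
for x,y in((585,352),(525,355),(445,365)):show("stopper",x,y,z0=3)
show("wash_beaker",590,42);show("bottle",641,-38);show("carrier",522,-256,yaw=-.1)
E
```

```text
flask side [456.8 -87.1] 0.1
flask top [455.7 -96. ] 0.15
flask both [456.4 -96.1] 0.3
flask side [463.3  41.6] 0.41
flask top [464.3  32.5] 0.06
flask both [464.2  32.9] 0.52
stopper side [585.9 364. ] 0.32
stopper top [587.  353.7] 0.16
stopper both [586.9 353.3] 0.49
stopper side [517.7 361.7] 0.1
stopper top [516.8 352.8] 0.06
stopper both [517.  353.4] 0.26
stopper side [446.7 463.7] 0.19
wash_beaker side [592.7  48.7] 0.12
wash_beaker top [592.9  38.1] 0.11
wash_beaker both [593.   38.8] 0.29
bottle side [643.5 -37. ] 0.06
bottle top [643.6 -43.6] 0.07
bottle both [642.8 -43.3] 0.17
carrier side [ 517.6 -175.8   17.3] 0.37
carrier top [ 523.1 -260.4    2.9] 0.07
carrier both [ 522.2 -255.3    6.8] 0.6
```

View pics/b_top.png

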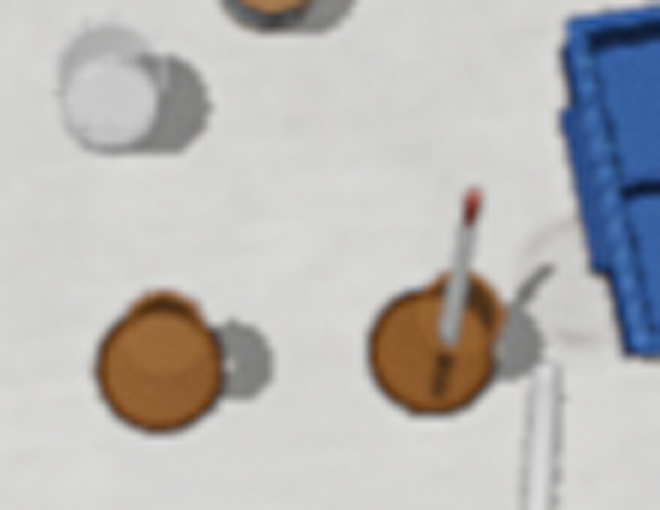

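View pics/b_side.png

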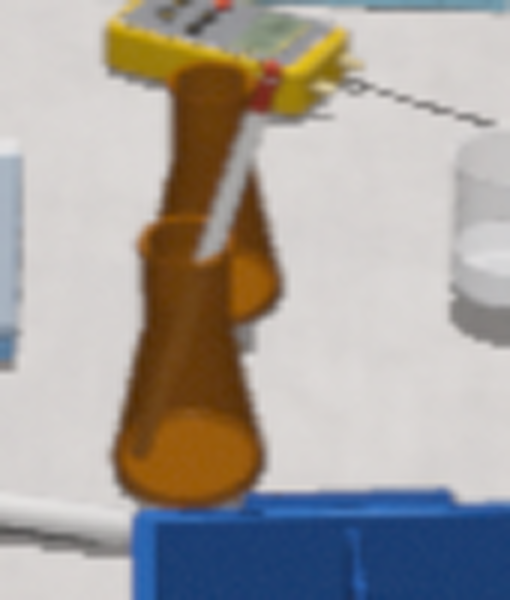

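The top crop shows the rod's upper end at about (348.8,201.7) and its foot through the glass at about (343,236). In the side crop these are at about (270.3,190.3) and (248.8,255). The flasks are upright.

```bash
cat > car.py <<'E'
from fit import *
im=cv2.cvtColor(vision.camera("top")[:,:,::-1].copy(),cv2.COLOR_BGR2GRAY)
x0,y0,w,h=350,150,100,90;S=6
big=cv2.resize(im[y0:y0+h,x0:x0+w],None,fx=S,fy=S,interpolation=cv2.INTER_CUBIC)
e=cv2.Canny(big,40,100);D=np.minimum(cv2.distanceTransform(255-e,cv2.DIST_L2,5),20)
def segs(v):
    x,y,a=v[0],v[1],v[2]/100;c,s=np.cos(a),np.sin(a);out=[]
    L=[]
    for q,z in((78,46),(73,46)): L+=[(q*i,-q,q*i,q,z) for i in(-1,1)]+[(-q,q*i,q,q*i,z) for i in(-1,1)]
    L+=[(2*i,-73,2*i,73,41) for i in(-1,1)]+[(-73,2*i,73,2*i,41) for i in(-1,1)]
    for a0,b0,a1,b1,z in L:
        t=np.linspace(0.04,.96,40);A=a0+(a1-a0)*t;B=b0+(b1-b0)*t
        X=np.c_[x+c*A-s*B,y+s*A+c*B,np.full(40,z)];k=C["top"]
        p=cv2.projectPoints(X,cv2.Rodrigues(np.array(k["R"]))[0],np.array(k["t"]),k["camera_matrix"],k["D"])[0][:,0]
        out.append((p-[x0,y0]+.5)*S)
    return np.array(out)
def cost(v):
    p=np.clip(segs(v).reshape(-1,2),0,[w*S-1,h*S-1]).astype(int);return D[p[:,1],p[:,0]].mean()
best=min((minimize(cost,(523+i,-258+j,k),method="Nelder-Mead",options=dict(initial_simplex=[(523+i,-258+j,k),(531+i,-258+j,k),(523+i,-250+j,k),(523+i,-258+j,k+5)])) for i in(-5,5) for j in(-5,5) for k in(-3,3,8)),key=lambda o:o.fun)
print("carrier x y yaw*100",best.x,best.fun)
o=cv2.cvtColor(big,cv2.COLOR_GRAY2BGR)
for g in segs(best.x): cv2.polylines(o,[g.astype(np.int32)],False,(0,0,255),1)
cv2.imwrite("pics/car.png",o)
E
python3 car.py; python3 - <<'E'
from h import *
np.set_printoptions(precision=1,suppress=True)
t,e=tri((270.3,190.3),(348.8,201.7));print(t,e)
f,e2=tri((248.8,255),(343,235.8));print(f,e2,np.linalg.norm(t-f))
print(plane("top",(348.8,201.7),181),plane("side",(270.3,190.3),181))
print(plane("top",(343,235.8),3),plane("side",(248.8,255),3),plane("top",(270+447/6,170+330/6),108))
E
```

```text
carrier x y yaw*100 [ 525.46974577 -243.82369597    1.31886133] 14.83484935760498
[489.2 -95.2 187.8] 0.35015600821353754
[435.4 -95.6   9.6] 5.880617935630101 186.09780105177384
[490.5 -96.4 181. ] [489.4 -82.7 181. ]
[433.3 -97.    3. ] [437.8 -85.9   3. ] [446.6 -89.  108. ]
```

View pics/car.png

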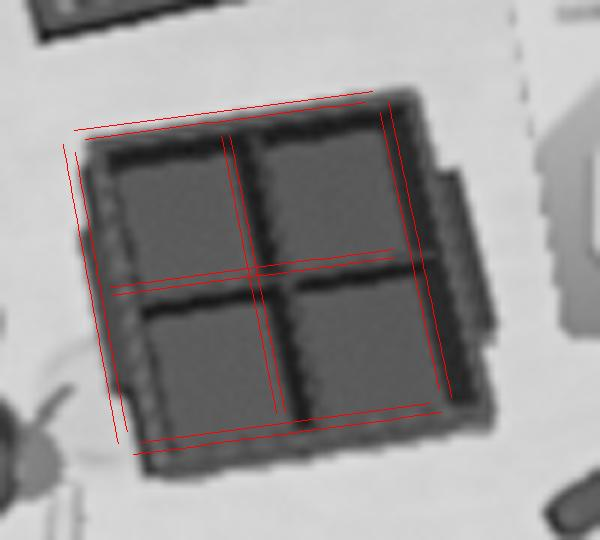

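The overlay shows that the automatic fit settled on the wrong edges. I'll use the outer corners seen in the crop instead: (88,140), (415,88), (495,432) and (145,475).

```bash
python3 - <<'E'
from h import *
np.set_printoptions(precision=1,suppress=True)
k=C["top"];print("cam",-np.array(k["R"]).T@k["t"])
P=[(88,140),(415,88),(495,432),(145,475)]
Q=[plane("top",(350+a/6-.5,150+b/6-.5),46)[:2] for a,b in P]
for q in Q:print(q)
print(np.mean(Q,0));
for i in range(4):
    d=Q[(i+1)%4]-Q[i];print(np.hypot(*d),np.degrees(np.arctan2(d[1],d[0])))
# compartment floor corners at z=4 and divider crossing at z 41
for p in [(283,283)]: print("cross",plane("top",(350+p[0]/6-.5,150+p[1]/6-.5),41))
for p in [(272,278),(285,292)]: print("cross",plane("top",(350+p[0]/6-.5,150+p[1]/6-.5),41))
E
sed -i 's/^best=.*/import sys\ni=j=0\nbest=min((minimize(cost,(x,y,k),method="Nelder-Mead",options=dict(initial_simplex=[(x,y,k),(x+3,y,k),(x,y+3,k),(x,y,k+3)])) for x in(517,521) for y in(-257,-254) for k in(2,5,8)),key=lambda o:o.fun)/' car.py; python3 car.py
```

```text
cam [ 279.3   79.7 1154.6]
[ 597.  -176.8]
[ 603.5 -334.7]
[ 436.5 -339.4]
[ 436.7 -176.5]
[ 518.4 -256.8]
158.05549297544755 -87.6422829411164
167.0793956519184 -178.40349035924504
162.83045962069536 89.93093851078383
160.31633443936406 -0.09066759180693668
cross [ 518.7 -256.8   41. ]
cross [ 521.7 -252.1   41. ]
cross [ 514.3 -256.9   41. ]
carrier x y yaw*100 [ 509.32927389 -244.63321847    3.76307107] 14.63148307800293
```

View pics/car.png

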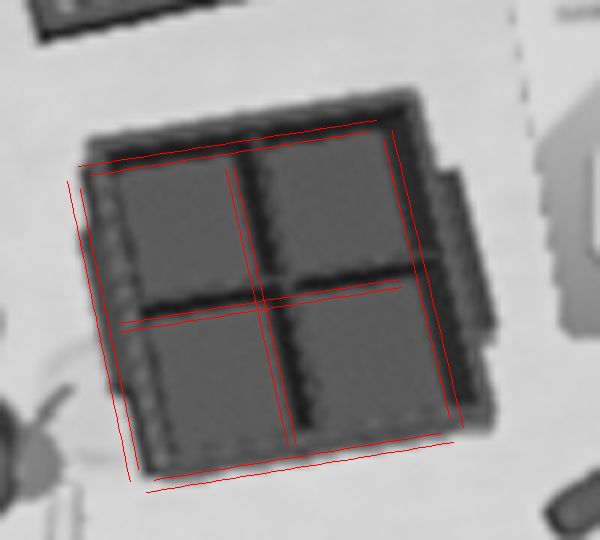

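```bash
cat > car2.py <<'E'
from fit import *
im=vision.camera("top");x0,y0,w,h,S=350,150,100,90,6
big=cv2.resize(im[y0:y0+h,x0:x0+w],None,fx=S,fy=S,interpolation=cv2.INTER_CUBIC).astype(int)
m=(big[:,:,2]-big[:,:,0]>40)
m=cv2.morphologyEx(m.astype(np.uint8),cv2.MORPH_CLOSE,np.ones((25,25)))
n,l,st,_=cv2.connectedComponentsWithStats(m);m=(l==l[270,300])
def pj(X):
    k=C["top"];return (cv2.projectPoints(np.array(X,float),cv2.Rodrigues(np.array(k["R"]))[0],np.array(k["t"]),k["camera_matrix"],k["D"])[0][:,0]-[x0,y0]+.5)*S
def box(v,ax,ay,z1,z0=0):
    c,s=np.cos(v[2]/100),np.sin(v[2]/100)
    return cv2.convexHull(pj([(v[0]+c*a-s*b,v[1]+s*a+c*b,z) for a in(-ax,ax) for b in(-ay,ay) for z in(z0,z1)]).astype(np.float32))
def cost(v,ret=False):
    r=np.zeros(m.shape,np.uint8);cv2.fillConvexPoly(r,np.round(box(v,78,78,46)*16).astype(np.int32),1,shift=4)
    g=np.zeros(m.shape,np.uint8);cv2.fillConvexPoly(g,np.round(box(v,48,105,60)*16).astype(np.int32),1,shift=4)
    ok=(g==0)|(r>0)
    if ret:return r
    return ((r!=m)&ok).sum()
o=min((minimize(cost,(x,-258,k),method="Nelder-Mead",options=dict(initial_simplex=[(x,-258,k),(x+5,-258,k),(x,-252,k),(x,-258,k+4)])) for x in(516,522) for k in(0,3,6)),key=lambda o:o.fun)
print(o.x,o.fun,m.sum())
v=o.x;c,s=np.cos(v[2]/100),np.sin(v[2]/100)
for a in(-37.5,37.5):
    for b in(-37.5,37.5): print("cell",np.round((v[0]+c*a-s*b,v[1]+s*a+c*b),1))
p=big.astype(np.uint8)[:,:,::-1].copy()
for q,z in((78,46),(73,46)):
    cc=pj([(v[0]+c*a-s*b,v[1]+s*a+c*b,z) for a,b in((-q,-q),(-q,q),(q,q),(q,-q))]);cv2.polylines(p,[cc.astype(np.int32)],True,(0,0,255),1)
for a in(-2,2):
    for L in(((a,-73),(a,73)),((-73,a),(73,a))): cv2.polylines(p,[pj([(v[0]+c*i-s*j,v[1]+s*i+c*j,41) for i,j in L]).astype(np.int32)],True,(0,255,255),1)
cv2.imwrite("pics/car2.png",p)
E
python3 car2.py
```

```text
[ 522.87834752 -261.34032467    4.03267371] 1394.0 125960
cell [ 486.9 -300.3]
cell [ 483.9 -225.4]
cell [ 561.9 -297.3]
cell [ 558.8 -222.4]
```

View pics/car2.png

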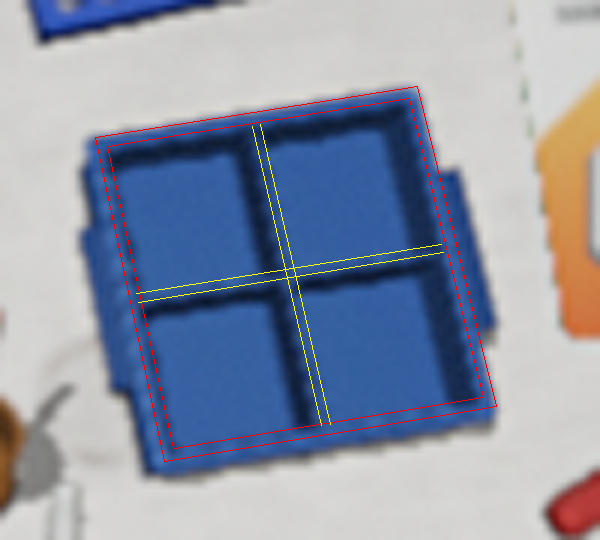

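```bash
python3 -m crank '[[0,0,0,0,0,0.14],[0,0,0,0,0,0.145],[0,0,0,0,0,0],[0.04,-0.04,-0.02,0,0,0],[0.04,-0.05,0,0,0,0],[0.04,-0.05,0,0,0,0],[0.04,-0.05,0,0,0,0],[0.04,-0.05,0,0,0,0]]' 0.05 30
```

```text
clock: 3.55
tcp_pos: [380.0, -387.0, 251.6]
orientation: [3.141, -0.001, 0.003]
wrist_force: [1.5, -0.1, -0.8]
grip_width: 49.7
finger_force: 0.0
```

The carrier's wall tops now match its outline: centre (522.9, -261.3), yaw 0.04. Next I go over the rod and look.

```bash
python3 -m crank '[[0.02,-0.05,0,0,0,0],[0.02,-0.05,0,0,0,0],[0.02,-0.05,0,0,0,0],[0.02,-0.05,0,0,0,0],[0.02,-0.05,0,0,0,0],[0.003,-0.04,0,0,0,0],[0,0,0.03,0,0,0],[0,0,0.01,0,0,0]]' 0.05 30; python3 - <<'E'
from h import *
ims=[]
for c,b in(("side",(220,130,100,110)),("top",(290,150,100,110))):
    im=vision.camera(c);x,y,w,h=b;ims.append(cv2.resize(im[y:y+h,x:x+w,::-1],None,fx=4,fy=4,interpolation=cv2.INTER_CUBIC))
cv2.imwrite("pics/c.png",np.hstack(ims))
E
```

```text
clock: 4.55
tcp_pos: [481.0, -98.3, 210.1]
orientation: [-3.141, 0.002, 0.003]
wrist_force: [0.0, -0.1, -0.7]
grip_width: 50.0
finger_force: 0.0
```

View pics/c.png

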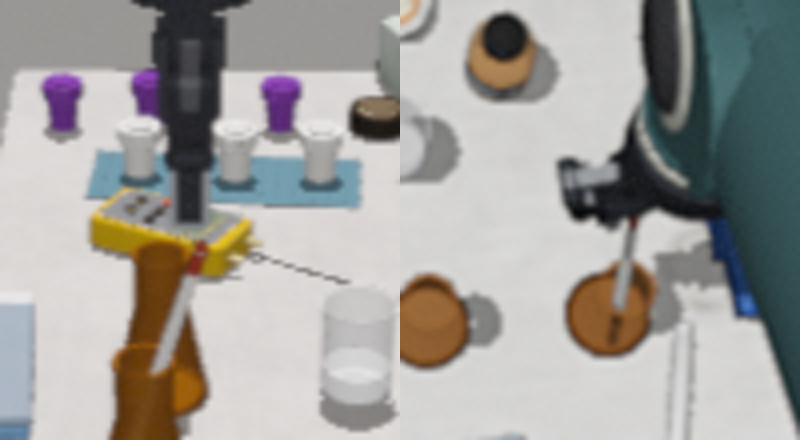

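The finger tips (side px about (267,184)) are just above the rod's end (269,193), lined up in x. Now I descend and grip.

```bash
python3 -m crank '[[0,0,0.02,0,0,0],[0,0,0.02,0,0,0],[0,0,0.015,0,0,0],[0,0,0.013,0,0,0],[0,0,0,0,0,0],[0,0,0,0,0,0],[0,0,0,0,0,0],[0,0,0,0,0,0]]' 0.05 30; python3 -m crank '[[0,0,0,0,0,0],[0,0,0,0,0,0],[0,0,0,0,0,0],[0,0,0,0,0,0],[0,0,0,0,0,0],[0,0,0,0,0,0],[0,0,-0.005,0,0,0],[0,0,-0.005,0,0,0]]' 0.0 30
```

```text
clock: 5.65
tcp_pos: [482.2, -98.7, 143.7]
orientation: [3.141, -0.001, -0.0]
wrist_force: [0.8, -0.4, 0.2]
grip_width: 49.8
finger_force: 0.0
clock: 6.65
tcp_pos: [482.0, -98.8, 153.6]
orientation: [3.141, -0.0, -0.0]
wrist_force: [0.6, -0.5, 0.1]
grip_width: 6.9
finger_force: 29.1
```

```bash
python3 -m crank '[[0.006,0,-0.01,0,0,0],[0.005,0,-0.016,0,0,0],[0.005,0,-0.016,0,0,0],[0.005,0,-0.016,0,0,0],[0.005,0,-0.016,0,0,0],[0.005,0,-0.016,0,0,0],[0.005,0,-0.016,0,0,0],[0.005,0,-0.016,0,0,0]]'; python3 -m crank '[[0.005,0,-0.016,0,0,0],[0.004,0,-0.016,0,0,0],[0,0,-0.02,0,0,0],[0,0,-0.02,0,0,0],[0,0,0,0,0,0],[0,0,0,0,0,0],[0,0,0,0,0,0],[0,0,0,0,0,0]]'; python3 - <<'E'
from h import *
ims=[]
for c,b in(("side",(220,80,100,150)),("top",(280,140,100,150))):
    im=vision.camera(c);x,y,w,h=b;ims.append(cv2.resize(im[y:y+h,x:x+w,::-1],None,fx=4,fy=4,interpolation=cv2.INTER_CUBIC))
cv2.imwrite("pics/d.png",np.hstack(ims))
E
```

```text
clock: 7.65
tcp_pos: [523.3, -98.8, 276.4]
orientation: [3.141, -0.0, -0.0]
wrist_force: [0.8, 0.3, 0.0]
grip_width: 7.3
finger_force: 29.1
clock: 8.65
tcp_pos: [531.7, -98.7, 346.6]
orientation: [-3.141, 0.001, -0.0]
wrist_force: [1.0, 0.3, -0.9]
grip_width: 7.0
finger_force: 29.1
```

View pics/d.png

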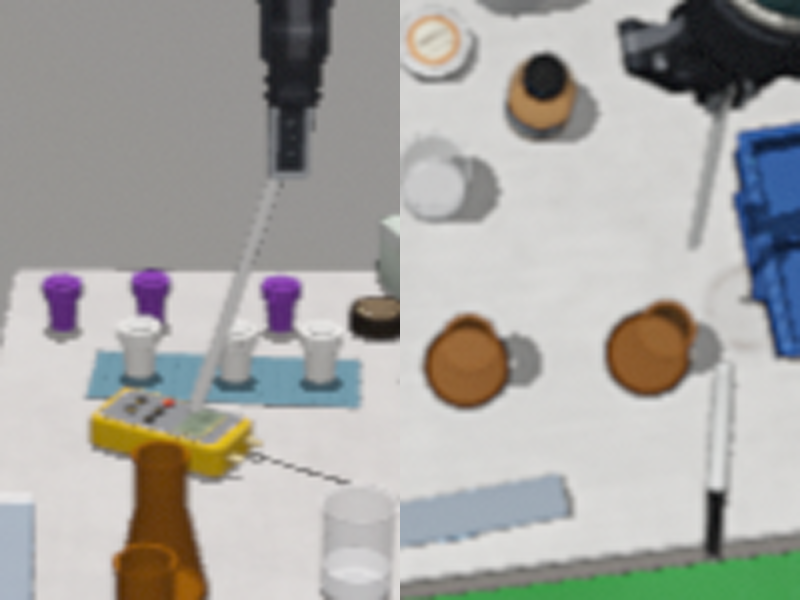

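Side view shows the rod clear of the flask, its foot at about (269.5,181) (top view: (353,202)). I'll check the foot offset and the monitor's clearance.

```bash
python3 - <<'E'
from h import *
np.set_printoptions(precision=1,suppress=True)
print("foot",tri((269.5,181),(353,202)))
for a,b in(((405,190),(297,88)),((333,35),(62,95)),((409,65),(296,40))): print("mon",tri(a,b))
for p in((75,155),(297,90),(297,40)): print([plane("top",p,z) for z in(100,200,400)])
E
```

```text
foot (array([ 484.6, -100.1,  213. ]), np.float64(5.894473348925263))
mon (array([820.9, -13.2, 147.1]), np.float64(8.630028538680868))
mon (array([696.3, 467.8, 424.8]), np.float64(41.71402302037891))
mon (array([779.4,   1. , 437.7]), np.float64(11.592049330948667))
[array([730. , 610.8, 100. ]), array([687.3, 560.5, 200. ]), array([601.8, 459.7, 400. ])]
[array([845.2, -17. , 100. ]), array([791.6,  -7.9, 200. ]), array([684.2,  10.5, 400. ])]
[array([1004.4,  -37.7,  100. ]), array([935.6, -26.5, 200. ]), array([798.1,  -4.3, 400. ])]
```

```bash
python3 -m crank '[[0.02,-0.03,0,0,0,0],[0.02,-0.03,0,0,0,0],[0.02,-0.03,0,0,0,0],[0.02,-0.03,0,0,0,0],[0.02,-0.017,0,0,0,0],[0,0,0.04,0,0,0],[0,0,0.04,0,0,0],[0,0,0.03,0,0,0]]';python3 -m crank '[[0,0,0,0,0,0],[0,0,0,0,0,0],[0,0,0,0,0,0],[0,0,0,0,0,0],[0,0,0,0,0,0],[0,0,0,0,0,0],[0,0,0,0,0,0],[0,0,0,0,0,0]]'; python3 - <<'E'
from fit import *
np.set_printoptions(precision=1,suppress=True)
ims=[]
for c,b in(("side",(250,130,100,110)),("top",(250,130,100,110))):
    im=vision.camera(c);x,y,w,h=b;im=cv2.resize(im[y:y+h,x:x+w,::-1],None,fx=4,fy=4,interpolation=cv2.INTER_CUBIC)
    p=proj(c,np.array(manip.get_state()["tcp_pos"])+[-49,0,-140.7]);print(c,p)
    for r in (0,68):
      q=np.array([proj(c,(593+23*np.cos(t),38.5+23*np.sin(t),max(r,2))) for t in A]);cv2.polylines(im,[((q-[x,y]+.5)*4).astype(np.int32)],True,(0,0,255),1)
    cv2.circle(im,tuple(((p-[x,y]+.5)*4).astype(int)),4,(0,200,0),1);ims.append(im)
cv2.imwrite("pics/e.png",np.hstack(ims))
for c,(v,f) in measure("wash_beaker",593,38.5,img=False).items():print(c,v,f)
E
```

```text
clock: 9.75
tcp_pos: [631.3, 38.1, 235.1]
orientation: [3.141, 0.002, -0.0]
wrist_force: [0.1, -0.3, -0.1]
grip_width: 6.9
finger_force: 29.2
clock: 10.75
tcp_pos: [631.9, 38.3, 237.2]
orientation: [3.142, 0.0, -0.0]
wrist_force: [-0.7, -0.3, -0.4]
grip_width: 7.1
finger_force: 29.2
side [306.5 196.7]
top [289.  181.6]
side [592.4  52.6] 0.15461920486752123
top [591.7  39.9] 0.22196508728179554
both [592.8  41.1] 0.41793292978711916
```

View pics/e.png

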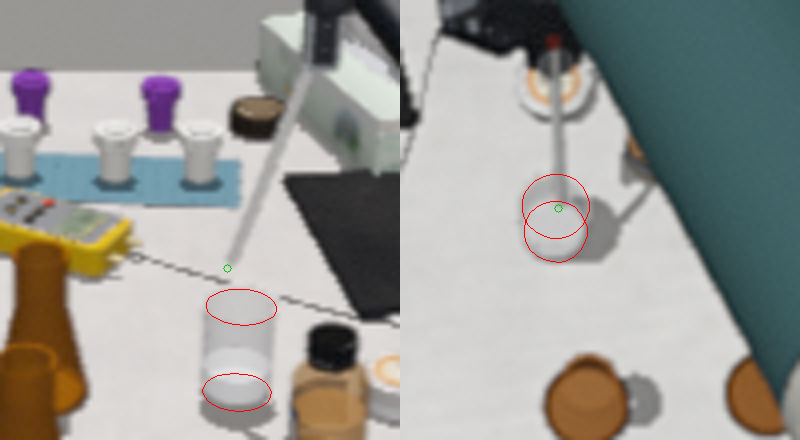

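The overlay shows the rod's foot about 5 mm too far in +x and about 3 mm in −y relative to the beaker. I'll shift it and lower.

```bash
python3 -m crank '[[-0.006,-0.003,0,0,0,0],[0,0,0.012,0,0,0],[0,0,0.012,0,0,0],[0,0,0.012,0,0,0],[0,0,0.012,0,0,0],[0,0,0.012,0,0,0],[0,0,0.012,0,0,0],[0,0,0.008,0,0,0]]'; python3 -m crank '[[0,0,0.003,0,0,0],[0,0,0.002,0,0,0],[0,0,0,0,0,0],[0,0,0,0,0,0],[0,0,0,0,0,0],[0,0,0,0,0,0],[0,0,0,0,0,0],[0,0,0,0,0,0]]'; python3 - <<'E'
from fit import *
np.set_printoptions(precision=1,suppress=True)
ims=[]
for c,b in(("side",(250,130,100,110)),("top",(250,130,100,110))):
    im=vision.camera(c);x,y,w,h=b;ims.append(cv2.resize(im[y:y+h,x:x+w,::-1],None,fx=4,fy=4,interpolation=cv2.INTER_CUBIC))
cv2.imwrite("pics/f.png",np.hstack(ims))
E
```

```text
clock: 11.95
tcp_pos: [625.7, 41.2, 156.3]
orientation: [3.142, 0.001, -0.0]
wrist_force: [0.4, -0.4, -0.1]
grip_width: 6.8
finger_force: 29.2
clock: 12.95
tcp_pos: [625.9, 41.2, 152.2]
orientation: [3.142, 0.0, -0.0]
wrist_force: [0.1, -0.7, -0.4]
grip_width: 6.9
finger_force: 29.2
```

View pics/f.png

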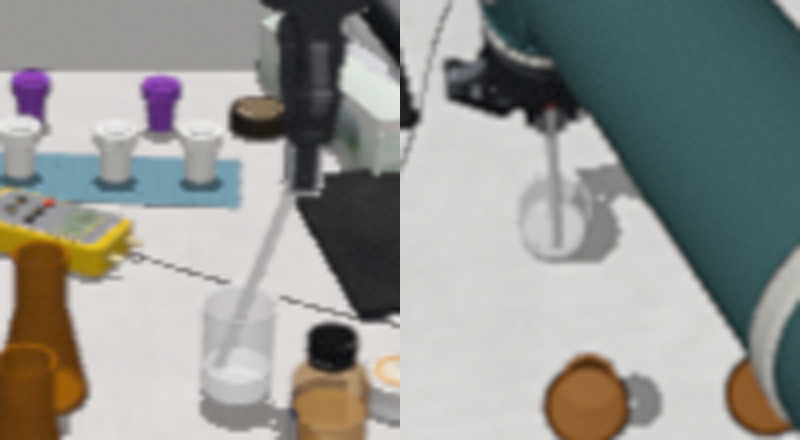

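The rod's foot is inside the beaker, at side px about (304,221). I'll lower a little more, release, and retreat upward.

```bash
python3 -m crank '[[0,0,0.003,0,0,0],[0,0,0.003,0,0,0],[0,0,0,0,0,0],[0,0,0,0,0,0],[0,0,0,0,0,0],[0,0,0,0,0,0],[0,0,0,0,0,0],[0,0,0,0,0,0]]'; python3 -m crank '[[0,0,0,0,0,0],[0,0,0,0,0,0],[0,0,0,0,0,0],[0,0,-0.01,0,0,0],[0,0,-0.03,0,0,0],[0,0,-0.04,0,0,0],[0,0,-0.04,0,0,0],[0,0,-0.04,0,0,0]]' 0.05;  python3 -m crank '[[-0.02,-0.045,0,0,0,0],[-0.02,-0.045,0,0,0,0],[-0.02,-0.045,0,0,0,0],[-0.02,-0.045,0,0,0,0],[-0.014,-0.045,0,0,0,0],[-0.014,-0.045,0,0,0,0],[0,-0.04,0,0,0,0],[0,0,0,0,0,0]]' 0.05; python3 - <<'E'
from fit import *
np.set_printoptions(precision=1,suppress=True)
ims=[]
for c,b in(("side",(220,130,100,150)),("top",(270,130,100,150))):
    im=vision.camera(c);x,y,w,h=b;ims.append(cv2.resize(im[y:y+h,x:x+w,::-1],None,fx=4,fy=4,interpolation=cv2.INTER_CUBIC))
cv2.imwrite("pics/g.png",np.hstack(ims))
for a in((457,-96),(464,33)):
  for c,(v,f) in measure("flask",*a,img=False).items():print(c,v,f)
E
```

```text
clock: 14.05
tcp_pos: [626.0, 41.3, 146.3]
orientation: [3.142, -0.0, -0.0]
wrist_force: [0.2, 1.2, -0.0]
grip_width: 7.0
finger_force: 29.2
clock: 15.05
tcp_pos: [625.9, 41.3, 308.5]
orientation: [-3.142, -0.001, -0.0]
wrist_force: [0.7, 1.1, -0.2]
grip_width: 50.5
finger_force: 0.0
clock: 16.05
tcp_pos: [516.2, 355.2, 306.9]
orientation: [-3.139, 0.0, 0.006]
wrist_force: [0.5, -0.6, -0.4]
grip_width: 50.3
finger_force: 0.0
top [456.3 -96.1] 0.08012194818033047
side [462.8  40.7] 0.4300132841183708
top [463.4  31.9] 0.04438015511510518
both [463.5  32.5] 0.5004871752317835
```

View pics/g.png

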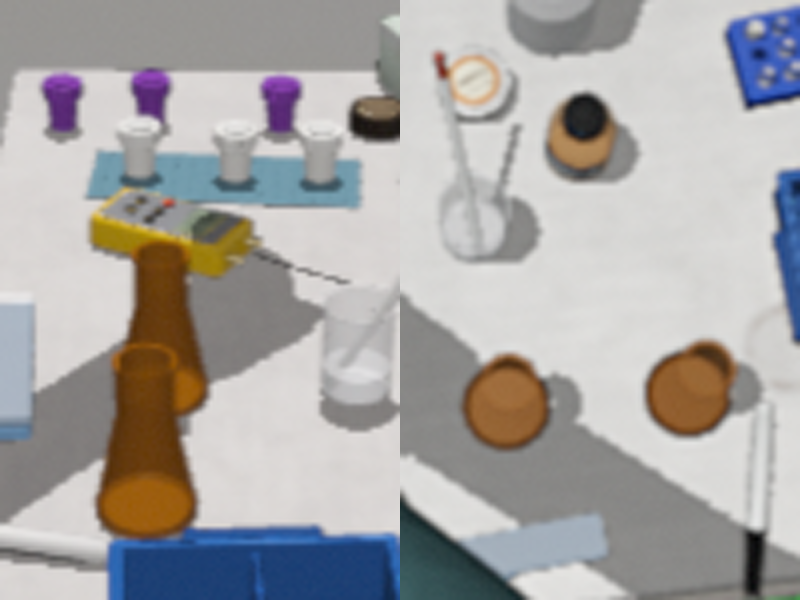

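The rod leans in the beaker (top px about (380,145) to (387,190)) and the beaker is upright; both flasks are unchanged. Next is the middle stopper.

```bash
python3 -m crank '[[0.001,0.0025,0.045,0,0,0],[0,0,0.045,0,0,0],[0,0,0.045,0,0,0],[0,0,0.045,0,0,0],[0,0,0.045,0,0,0],[0,0,0.03,0,0,0],[0,0,0,0,0,0],[0,0,0,0,0,0]]' 0.055; python3 -m crank '[[0,0,0.012,0,0,0],[0,0,0.012,0,0,0],[0,0,0,0,0,0],[0,0,0,0,0,0],[0,0,0,0,0,0],[0,0,0,0,0,0],[0,0,0,0,0,0],[0,0,0,0,0,0]]'; python3 -m crank '[[0,0,0,0,0,0],[0,0,0,0,0,0],[0,0,0,0,0,0],[0,0,0,0,0,0],[0,0,0,0,0,0],[0,0,0,0,0,0],[0,0,0,0,0,0],[0,0,0,0,0,0]]' 0.0 25
```

```text
clock: 17.35
tcp_pos: [520.0, 349.0, 52.7]
orientation: [-3.14, -0.002, -0.001]
wrist_force: [0.6, 0.9, 0.5]
grip_width: 55.1
finger_force: 0.0
clock: 18.35
tcp_pos: [519.0, 348.8, 27.3]
orientation: [3.142, -0.0, -0.0]
wrist_force: [-0.3, 0.2, 0.3]
grip_width: 54.8
finger_force: 0.0
clock: 19.35
tcp_pos: [519.2, 348.9, 27.4]
orientation: [-3.141, -0.0, -0.0]
wrist_force: [0.5, -0.5, 3.3]
grip_width: 33.7
finger_force: 24.8
```

```bash
python3 -m crank '[[0,0,-0.02,0,0,0],[0,0,-0.04,0,0,0],[0,0,-0.045,0,0,0],[0,0,-0.045,0,0,0],[0,0,-0.045,0,0,0],[0,0,0,0,0,0],[0,0,0,0,0,0],[0,0,0,0,0,0]]'; python3 -m crank '[[-0.01,0.04,0,0,0,0],[-0.01,0.04,0,0,0,0],[-0.01,0.04,0,0,0,0],[-0.01,0.04,0,0,0,0],[-0.01,0.04,0,0,0,0],[-0.006,0.04,0,0,0,0],[0,0.04,0,0,0,0],[0,0,0,0,0,0]]';  python3 -m crank '[[0,0.037,0,0,0,0],[0,0,0,0,0,0],[0,0,0,0,0,0],[0,0,0,0,0,0],[0,0,0,0,0,0],[0,0,0,0,0,0],[0,0,0,0,0,0],[0,0,0,0,0,0]]'; python3 - <<'E'
from fit import *
np.set_printoptions(precision=1,suppress=True)
s=manip.get_state();x,y,z=s["tcp_pos"];print(s["tcp_pos"],s["grip_width"])
for c,(v,f) in measure("stopper",x,y,z-25).items():print(c,v,f)
for c,(v,f) in measure("flask",463.5,32,img=False).items():print(c,v,f)
E
```

```text
clock: 20.35
tcp_pos: [518.3, 348.0, 220.8]
orientation: [3.14, 0.002, -0.0]
wrist_force: [-0.9, 0.5, -0.7]
grip_width: 34.0
finger_force: 25.0
clock: 21.35
tcp_pos: [462.3, 65.4, 221.2]
orientation: [3.14, 0.002, -0.006]
wrist_force: [0.7, 0.9, -0.2]
grip_width: 33.7
finger_force: 25.0
clock: 22.35
tcp_pos: [462.9, 31.8, 222.3]
orientation: [3.142, 0.0, -0.0]
wrist_force: [0.2, -0.2, 0.5]
grip_width: 33.7
finger_force: 25.0
[462.9  31.8 222.3] 33.702212946125904
side [460.5  42.1] 0.5528018746411335
side [463.5  38.1] 0.3708090957165521
top [455.6  40.7] 0.39972755484988454
both [463.4  36.1] 0.7832604717763508
```

```bash
python3 - <<'E'
from fit import *
np.set_printoptions(precision=1,suppress=True)
print("rod foot top y",plane("top",(353,202),206),"tcp -98.7; side",plane("side",(269.5,181),206))
s=manip.get_state();x,y,z=s["tcp_pos"]
for c in("side","top"):
    im=vision.camera(c).astype(int);p=proj(c,(x,y,z-25));q=proj(c,(x,y,z+3));print(c,"foot",p,"headbase",q)
    u,v=np.round(p).astype(int)
    for r in range(v-16,v+6): print(r," ".join("%3d"%k for k in im[r,u-12:u+13].mean(1)))
    print("cols",u-12)
im=vision.camera("side").astype(int)
p=proj("side",(463.4,32,108));u,v=np.round(p).astype(int);print("rim",p)
for r in range(v-6,v+16,2): 
    b=im[r,u-20:u+21];k=np.where(b[:,0]-b[:,2]>60)[0];print(r,(k+u-20).min() if len(k) else None,(k+u-20).max() if len(k) else None)
E
```

```text
rod foot top y [ 483.1 -101.6  206. ] tcp -98.7; side [487.5 -85.4 206. ]
side foot [259.4 162. ] headbase [259.3 151.4]
146 155 153 149 150 156 165 154 146 136 117  70  43  38  38  44  75 117 138 138 120 147 150 150 151 151
147 183 176 157 151 143 148 154 151 139 116  69  44  41  39  46  76 117 137 142 143 161 163 163 164 163
148 213 213 210 200 167 149 153 150 140 117  69  42  39  38  44  77 117 134 153 184 208 211 211 210 210
149 215 216 216 205 174 150 149 152 142 117  69  43  39  40  47  77 115 135 162 197 214 216 216 217 216
150 217 217 217 215 199 158 148 152 140 118  67  42  43  43  47  77 116 135 165 201 215 216 216 217 217
151 216 216 216 215 204 167 151 152 140 117  70  47  55  68  47  74 116 140 178 212 215 215 216 216 216
152 215 215 215 214 204 167 148 151 141 117  69  42  41  42  44  75 121 162 201 214 215 215 216 216 217
153 215 214 214 214 212 192 139 145 142 117  67  38  38  36  42  75 123 171 210 214 216 216 215 216 216
154 214 214 213 213 213 201 164 141 134 118  79  66  61  60  65  84 124 172 210 214 215 214 214 214 214
155 214 214 214 214 213 207 180 146 141 133
[... 3110 characters left out ...]
8  77  78  80  81  80
219 207 184 166 154 119  80  64  52  47  52  56  58  61  63  67  71  71  73  74  76  76  79  78  79  80
220 213 211 209 202 168 110  75  57  47  54  55  55  58  64  65  69  70  72  73  75  75  77  78  81  79
221 213 214 216 212 188 131  91  74  62  54  56  53  57  60  66  65  69  70  73  76  75  77  78  79  78
222 212 212 210 192 156 106  82  84  79  60  53  48  54  58  63  67  68  70  71  72  76  77  77  77  78
223 212 208 188 141  94  75  80  89  84  65  52  47  50  53  60  62  67  71  71  72  73  75  78  78  79
cols 286
rim [259.9 193.8]
188 243 280
190 243 280
192 248 280
194 253 278
196 255 277
198 255 275
200 255 265
202 255 265
204 255 265
206 255 265
208 254 265
```

Side columns put the held stopper about 1.2 px (≈2.5 mm) short of the neck in x. In y the side camera's constant bias is confirmed, so the top values hold. I'll correct x and descend to the rim.

```bash
python3 -m crank '[[0.0025,0,0,0,0,0],[0,0,0.02,0,0,0],[0,0,0.02,0,0,0],[0,0,0.02,0,0,0],[0,0,0.015,0,0,0],[0,0,0.01,0,0,0],[0,0,0.004,0,0,0],[0,0,0,0,0,0]]'; python3 -m crank '[[0,0,0.003,0,0,0],[0,0,0.003,0,0,0],[0,0,0,0,0,0],[0,0,0,0,0,0],[0,0,0,0,0,0],[0,0,0,0,0,0],[0,0,0,0,0,0],[0,0,0,0,0,0]]'; python3 - <<'E'
from fit import *
im=vision.camera("side")
cv2.imwrite("pics/h.png",cv2.resize(im[150:250,210:310,::-1],None,fx=6,fy=6,interpolation=cv2.INTER_CUBIC))
E
```

```text
clock: 23.8
tcp_pos: [465.6, 31.9, 133.3]
orientation: [3.142, -0.0, -0.0]
wrist_force: [-0.3, -0.1, 0.0]
grip_width: 33.7
finger_force: 25.0
clock: 24.8
tcp_pos: [465.4, 31.8, 127.3]
orientation: [3.142, 0.0, -0.0]
wrist_force: [0.6, -1.1, 0.4]
grip_width: 33.5
finger_force: 25.0
```

View pics/h.png

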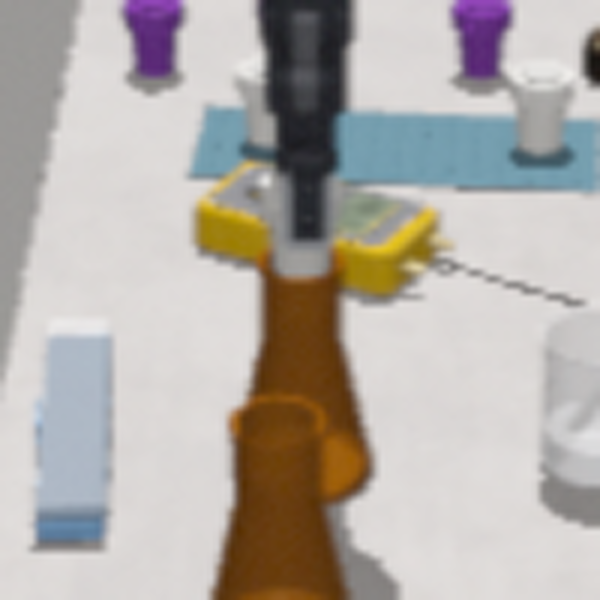

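The stopper's foot (crop px (301,270)) is entering the neck centrally, and the force is near zero. I continue down.

```bash
python3 -m crank '[[0,0,0.003,0,0,0],[0,0,0.003,0,0,0],[0,0,0.003,0,0,0],[0,0,0,0,0,0],[0,0,0,0,0,0],[0,0,0,0,0,0],[0,0,0,0,0,0],[0,0,0,0,0,0]]'; python3 -m crank '[[0,0,0.003,0,0,0],[0,0,0.003,0,0,0],[0,0,0.002,0,0,0],[0,0,0,0,0,0],[0,0,0,0,0,0],[0,0,0,0,0,0],[0,0,0,0,0,0],[0,0,0,0,0,0]]'
```

```text
clock: 25.85
tcp_pos: [465.5, 31.8, 118.3]
orientation: [3.142, -0.0, -0.0]
wrist_force: [1.2, -0.1, -0.3]
grip_width: 34.0
finger_force: 25.0
clock: 26.85
tcp_pos: [465.5, 31.8, 110.3]
orientation: [-3.142, -0.0, -0.0]
wrist_force: [0.2, -0.4, 0.2]
grip_width: 34.1
finger_force: 25.0
```

```bash
python3 -m crank '[[0,0,0.002,0,0,0],[0,0,0.002,0,0,0],[0,0,0,0,0,0],[0,0,0,0,0,0],[0,0,0,0,0,0],[0,0,0,0,0,0],[0,0,0,0,0,0],[0,0,0,0,0,0]]'; python3 -m crank '[[0,0,0,0,0,0],[0,0,0,0,0,0],[0,0,0,0,0,0],[0,0,0,0,0,0],[0,0,-0.01,0,0,0],[0,0,-0.02,0,0,0],[0,0,-0.02,0,0,0],[0,0,0,0,0,0]]' 0.05;  python3 -m crank '[[0,0,0,0,0,0],[0,0,0,0,0,0],[0,0,0,0,0,0],[0,0,0,0,0,0],[0,0,0,0,0,0],[0,0,0.01,0,0,0],[0,0,0.01,0,0,0],[0,0,0,0,0,0]]' 0.0; python3 -m crank '[[0,0,0.003,0,0,0],[0,0,0,0,0,0],[0,0,0.002,0,0,0],[0,0,0,0,0,0],[0,0,0.002,0,0,0],[0,0,0,0,0,0],[0,0,0,0,0,0],[0,0,0,0,0,0]]'
```

```text
clock: 27.85
tcp_pos: [465.9, 32.4, 107.2]
orientation: [-3.141, -0.001, 0.0]
wrist_force: [-2.3, 0.9, 9.6]
grip_width: 33.4
finger_force: 31.0
clock: 28.85
tcp_pos: [466.7, 31.9, 158.0]
orientation: [3.142, -0.004, -0.0]
wrist_force: [0.5, 0.1, 0.7]
grip_width: 50.1
finger_force: 0.0
clock: 29.85
tcp_pos: [464.5, 31.7, 135.1]
orientation: [3.142, 0.003, -0.0]
wrist_force: [-0.1, 0.7, 0.4]
grip_width: 0.1
finger_force: 0.0
clock: 30.85
tcp_pos: [465.5, 31.8, 129.3]
orientation: [3.142, -0.0, -0.0]
wrist_force: [1.1, 0.1, -0.3]
grip_width: -0.2
finger_force: 0.0
```

```bash
python3 -m crank '[[0,0,0.003,0,0,0],[0,0,0.002,0,0,0],[0,0,0.001,0,0,0],[0,0,0,0,0,0],[0,0,0,0,0,0],[0,0,0,0,0,0],[0,0,0,0,0,0],[0,0,0,0,0,0]]';  python3 -m crank '[[0,0,0.001,0,0,0],[0,0,0,0,0,0],[0,0,0.001,0,0,0],[0,0,0,0,0,0],[0,0,0,0,0,0],[0,0,0,0,0,0],[0,0,0,0,0,0],[0,0,0,0,0,0]]'
```

```text
clock: 31.85
tcp_pos: [465.4, 31.8, 123.3]
orientation: [3.142, -0.0, -0.0]
wrist_force: [-0.1, -0.3, -0.1]
grip_width: 0.2
finger_force: 0.0
clock: 32.85
tcp_pos: [465.8, 31.8, 122.1]
orientation: [3.141, -0.001, -0.0]
wrist_force: [-1.6, 0.5, 7.9]
grip_width: 0.2
finger_force: 4.0
```

Contact is at exactly 122 mm, so the stopper is fully home. Lift and measure the next stopper.

```bash
python3 -m crank '[[0,0,-0.02,0,0,0],[0,0,-0.04,0,0,0],[0,0,-0.04,0,0,0],[0,0,0,0,0,0],[0,0,0,0,0,0],[0,0,0,0,0,0],[0,0,0,0,0,0],[0,0,0,0,0,0]]' 0.055; python3 - <<'E'
from fit import *
np.set_printoptions(precision=1,suppress=True)
print(manip.get_state()["tcp_pos"])
for p in((446,358),(587,353)):
  for c,(v,f) in measure("stopper",*p,3).items():print(c,v,f)
print([ (d["position"],d["confidence"]) for d in vision.find_in("stopper_1","top")],plane("top",(179,251.5),45))
for c,(v,f) in measure("flask",456,-96).items():print(c,v,f)
E
```

```text
clock: 33.85
tcp_pos: [465.2, 31.8, 220.7]
orientation: [-3.142, 0.001, -0.0]
wrist_force: [-0.4, 0.4, 0.1]
grip_width: 55.0
finger_force: 0.0
[465.2  31.8 220.7]
side [438.8 364.9] 0.10514654326181472
side [585.7 354.1] 0.12314916985295998
top [585.3 351. ] 0.11508157580580969
both [585.4 351.2] 0.254044182804406
[([141.8, 253.6], 0.65), ([296.4, 226.0], 0.53), ([142.7, 213.2], 0.42)] [439.4 356.2  45. ]
side [456.3 -86.3] 0.06378800761164416
```

```bash
python3 -m crank '[[-0.004,-0.046,0,0,0,0],[-0.004,-0.046,0,0,0,0],[-0.004,-0.046,0,0,0,0],[-0.004,-0.046,0,0,0,0],[-0.004,-0.046,0,0,0,0],[-0.004,-0.046,0,0,0,0],[-0.0025,-0.0475,0,0,0,0],[0,0,0,0,0,0]]'; python3 -m crank '[[0,0,0.03,0,0,0],[0,0,0.04,0,0,0],[0,0,0.04,0,0,0],[0,0,0.03,0,0,0],[0,0,0.02,0,0,0],[0,0,0.01,0,0,0],[0,0,0,0,0,0],[0,0,0,0,0,0]]'
```

```text
clock: 35.5
tcp_pos: [437.3, 359.5, 221.2]
orientation: [-3.139, 0.001, 0.006]
wrist_force: [0.2, -0.7, 0.9]
grip_width: 55.1
finger_force: 0.0
clock: 36.5
tcp_pos: [439.7, 355.9, 52.3]
orientation: [-3.14, -0.001, -0.0]
wrist_force: [0.9, -0.3, 0.3]
grip_width: 54.8
finger_force: 0.0
```

```bash
python3 -m crank '[[-0.001,0,0.012,0,0,0],[0,0,0.01,0,0,0],[0,0,0,0,0,0],[0,0,0,0,0,0],[0,0,0,0,0,0],[0,0,0,0,0,0],[0,0,0,0,0,0],[0,0,0,0,0,0]]'; python3 -m crank '[[0,0,0,0,0,0],[0,0,0,0,0,0],[0,0,0,0,0,0],[0,0,0,0,0,0],[0,0,0,0,0,0],[0,0,0,0,0,0],[0,0,-0.01,0,0,0],[0,0,-0.02,0,0,0]]' 0.0 25; python3 -m crank '[[0,0,-0.05,0,0,0],[0,0,-0.05,0,0,0],[0,0,-0.05,0,0,0],[0,0,-0.02,0,0,0],[0,0,0,0,0,0],[0,0,0,0,0,0],[0,0,0,0,0,0],[0,0,0,0,0,0]]'
```

```text
clock: 37.5
tcp_pos: [438.1, 355.3, 29.3]
orientation: [-3.142, -0.0, -0.0]
wrist_force: [-0.1, -0.3, 0.7]
grip_width: 55.0
finger_force: 0.0
clock: 38.5
tcp_pos: [437.4, 354.8, 59.5]
orientation: [3.14, 0.002, -0.0]
wrist_force: [-0.6, 0.0, 0.3]
grip_width: 33.6
finger_force: 24.9
clock: 39.5
tcp_pos: [437.6, 355.1, 228.2]
orientation: [3.141, 0.002, -0.0]
wrist_force: [-1.1, -0.4, -0.3]
grip_width: 34.0
finger_force: 25.0
```

```bash
python3 -m crank '[[0.002,0.045,0,0,0,0],[0.002,0.045,0,0,0,0],[0.002,0.045,0,0,0,0],[0.002,0.045,0,0,0,0],[0.002,0.045,0,0,0,0],[0.002,0.045,0,0,0,0],[0.002,0.045,0,0,0,0],[0.002,0.045,0,0,0,0]]'; python3 -m crank '[[0.002,0.045,0,0,0,0],[0,0.046,0,0,0,0],[0,0,0.04,0,0,0],[0,0,0,0,0,0],[0,0,0,0,0,0],[0,0,0,0,0,0],[0,0,0,0,0,0],[0,0,0,0,0,0]]'; cat > cmp.py <<'E'
from fit import *
import sys
fx,fy=map(float,sys.argv[1:3]);off=float(sys.argv[3])
s=manip.get_state();x,y,z=s["tcp_pos"];print(s["tcp_pos"])
im=vision.camera("side").astype(int)
def span(r,u,f):
    b=np.array([f(im[r,k]) for k in range(u-25,u+26)]);k=np.where(b)[0];return (u-25+k.min(),u-25+k.max()) if len(k) else None
p=proj("side",(x,y,z-off+6));u,v=np.round(p).astype(int);print("held foot proj",p)
for r in range(v-3,v+5): print(r," ".join("%3d"%k for k in im[r,u-11:u+12].mean(1)), u-11)
q=proj("side",(fx,fy,95));u,v=np.round(q).astype(int);print("neck proj",q)
for r in range(v-4,v+8,2): print(r,span(r,u,lambda c:c[0]-c[2]>50))
for c,(v,f) in measure("flask",fx,fy,img=True).items():print(c,np.round(v,1),round(f,2))
E
python3 cmp.py 456.3 -96.1 26
```

```text
clock: 40.5
tcp_pos: [453.7, -6.1, 229.0]
orientation: [-3.142, 0.0, -0.0]
wrist_force: [0.5, -0.7, -0.3]
grip_width: 33.6
finger_force: 25.0
clock: 41.5
tcp_pos: [456.2, -95.6, 189.8]
orientation: [3.141, -0.001, 0.0]
wrist_force: [0.1, -0.2, -0.3]
grip_width: 33.8
finger_force: 25.1
[456.16323884 -95.55473182 189.75243206]
held foot proj [255.4371348  197.41986406]
194 215 213 210 209 197 155 145 139 141 139 140 139 140 139 140 141 140 141 154 159 153 141 115 244
195 217 216 215 217 216 212 197 151 147 152 153 155 154 154 151 148 142 140 150 156 147 113  82 244
196 218 218 218 217 218 218 204 163 149 152 155 157 156 155 153 148 142 131 116 106  95  71  66 244
197 219 219 219 218 219 217 207 174 150 151 154 156 156 156 153 148 139 118  85  70  64  55  63 244
198 219 218 218 219 219 219 210 179 153 151 154 157 156 155 152 147 135 105  69  61  58  55  77 244
199 220 219 219 219 220 220 218 205 173 157 155 157 156 154 151 142 126  89  68  63  60  63 105 244
200 219 219 219 220 220 220 219 217 205 176 155 152 151 148 138 108  81  72  67  64  62  63 112 244
201 219 219 219 219 220 219 218 217 203 150  96  90  94  92  83  74  69  67  68  64  61  63 114 244
neck proj [255.87457236 225.59003078]
222 (np.int64(249), np.int64(269))
224 (np.int64(250), np.int64(270))
226 (np.int64(250), np.int64(271))
228 (np.int64(250), np.int64(270))
230 (np.int64(250), np.int64(269))
232 (np.int64(250), np.int64(267))
side [455.5 -89. ] 0.06
top [456.  -96.2] 0.2
both [455.8 -94.8] 0.31
```

```bash
python3 -m crank '[[0,0.0005,0.02,0,0,0],[0,0,0.02,0,0,0],[0,0,0.012,0,0,0],[0,0,0.004,0,0,0],[0,0,0.004,0,0,0],[0,0,0.003,0,0,0],[0,0,0,0,0,0],[0,0,0,0,0,0]]'; python3 -m crank '[[0,0,0.002,0,0,0],[0,0,0.002,0,0,0],[0,0,0.002,0,0,0],[0,0,0.002,0,0,0],[0,0,0,0,0,0],[0,0,0,0,0,0],[0,0,0,0,0,0],[0,0,0,0,0,0]]'; python3 cmp.py 456 -96.1 26 | tail -3
```

```text
clock: 42.75
tcp_pos: [456.1, -96.2, 126.5]
orientation: [3.141, -0.001, -0.0]
wrist_force: [0.3, 0.3, -0.1]
grip_width: 33.4
finger_force: 25.1
clock: 43.75
tcp_pos: [456.0, -96.2, 118.3]
orientation: [3.142, -0.0, -0.0]
wrist_force: [-0.6, -0.6, 0.3]
grip_width: 33.9
finger_force: 25.1
side [456.4 -87.1] 0.13
top [452.2 -95.6] 0.41
both [455.8 -95.8] 0.59
```

No contact forces, so it is in the neck. I lower to the rim, release and probe as before.

```bash
python3 -m crank '[[0,0,0.003,0,0,0],[0,0,0.003,0,0,0],[0,0,0.002,0,0,0],[0,0,0.001,0,0,0],[0,0,0,0,0,0],[0,0,0,0,0,0],[0,0,0,0,0,0],[0,0,0,0,0,0]]'; python3 -m crank '[[0,0,0,0,0,0],[0,0,0,0,0,0],[0,0,0,0,0,0],[0,0,0,0,0,0],[0,0,-0.01,0,0,0],[0,0,-0.015,0,0,0],[0,0,-0.015,0,0,0],[0,0,0,0,0,0]]' 0.05;  python3 -m crank '[[0,0,0,0,0,0],[0,0,0,0,0,0],[0,0,0,0,0,0],[0,0,0,0,0,0],[0,0,0.01,0,0,0],[0,0,0.01,0,0,0],[0,0,0.005,0,0,0],[0,0,0,0,0,0]]' 0.0; python3 -m crank '[[0,0,0,0,0,0],[0,0,0,0,0,0],[0,0,0,0,0,0],[0,0,0,0,0,0],[0,0,0,0,0,0],[0,0,0,0,0,0],[0,0,0,0,0,0],[0,0,0,0,0,0]]'
```

```text
clock: 45.0
tcp_pos: [455.9, -96.2, 109.3]
orientation: [3.142, 0.0, -0.0]
wrist_force: [-0.4, 0.3, -0.7]
grip_width: 34.0
finger_force: 25.1
clock: 46.0
tcp_pos: [457.0, -96.5, 151.0]
orientation: [3.141, -0.004, -0.0]
wrist_force: [0.3, 0.0, 0.3]
grip_width: 50.1
finger_force: 0.0
clock: 47.0
tcp_pos: [455.5, -96.1, 123.6]
orientation: [-3.141, 0.001, -0.0]
wrist_force: [-0.0, 0.6, 0.1]
grip_width: 0.0
finger_force: 0.0
clock: 48.0
tcp_pos: [455.9, -96.2, 124.3]
orientation: [3.142, 0.0, -0.0]
wrist_force: [-0.6, -0.9, -0.3]
grip_width: -0.3
finger_force: 0.0
```

```bash
python3 -m crank '[[0,0,0.001,0,0,0],[0,0,0,0,0,0],[0,0,0.001,0,0,0],[0,0,0,0,0,0],[0,0,0.001,0,0,0],[0,0,0,0,0,0],[0,0,0,0,0,0],[0,0,0,0,0,0]]'; python3 -m crank '[[0,0,-0.02,0,0,0],[0,0,-0.04,0,0,0],[0,0,-0.04,0,0,0],[0,-0.02,-0.02,0,0,0],[0,0,0,0,0,0],[0,0,0,0,0,0],[0,0,0,0,0,0],[0,0,0,0,0,0]]' 0.055; python3 - <<'E'
from fit import *
P["flask"]=P["flask"]
for a in((456,-96),(464,32)):
  for c,(v,f) in measure("flask",*a).items():print(c,np.round(v,1),round(f,2))
for n in("flask_1","stopper_1"):print([(np.round(d["position"]),round(d["confidence"],2)) for d in vision.find_in(n,"top")])
E
```

```text
clock: 49.0
tcp_pos: [456.6, -96.3, 122.5]
orientation: [3.141, -0.001, -0.0]
wrist_force: [-1.4, 0.9, 10.8]
grip_width: -0.2
finger_force: 6.0
clock: 50.0
tcp_pos: [455.5, -76.6, 240.4]
orientation: [-3.141, 0.002, -0.001]
wrist_force: [-0.4, 0.4, -0.6]
grip_width: 55.1
finger_force: 0.0
side [456.1 -86.4] 0.18
top [453.6 -95.5] 0.49
both [455.8 -92.8] 0.7
side [464.4  45.5] 0.53
top [462.3  32.6] 0.39
both [463.5  32.5] 0.95
[(array([294., 234.]), 0.84)]
[(array([298., 223.]), 0.71), (array([142., 283.]), 0.6), (array([348., 219.]), 0.54), (array([291., 186.]), 0.49), (array([143., 213.]), 0.45)]
```

Both stoppers are home, with contact at 122 mm on each. Next I grip flask_1 by the neck.

```bash
python3 -m crank '[[0,0.02,0,0,0,0],[0,0,0.04,0,0,0],[0,0,0.04,0,0,0],[0,0,0.03,0,0,0],[0,0,0.03,0,0,0],[0,0,0.02,0,0,0],[0,0,0.008,0,0,0],[0,0,0,0,0,0]]' 0.06; python3 -m crank '[[0,0,0,0,0,0],[0,0,0,0,0,0],[0,0,0,0,0,0],[0,0,0,0,0,0],[0,0,0,0,0,0],[0,0,0,0,0,0],[0,0,0,0,0,0],[0,0,0,0,0,0]]' 0.0 35; python3 -m crank '[[0,0,-0.01,0,0,0],[0,0,-0.02,0,0,0],[0,0,-0.03,0,0,0],[0,0,-0.03,0,0,0],[0,0,0,0,0,0],[0,0,0,0,0,0],[0,0,0,0,0,0],[0,0,0,0,0,0]]'
```

```text
clock: 51.5
tcp_pos: [455.9, -96.1, 73.2]
orientation: [-3.141, 0.0, -0.0]
wrist_force: [0.3, 0.7, 0.1]
grip_width: 60.0
finger_force: 0.0
clock: 52.5
tcp_pos: [456.6, -96.2, 73.9]
orientation: [3.141, -0.002, -0.0]
wrist_force: [-1.1, 1.4, 6.6]
grip_width: 35.5
finger_force: 36.4
clock: 53.5
tcp_pos: [455.3, -96.0, 162.4]
orientation: [-3.141, 0.002, -0.0]
wrist_force: [0.3, 0.5, -1.1]
grip_width: 36.1
finger_force: 36.2
```

```bash
python3 -m crank '[[0.006,0.04,0,0,0,0],[0.006,0.04,0,0,0,0],[0.006,0.04,0,0,0,0],[0.006,0.04,0,0,0,0],[0.006,0.04,0,0,0,0],[0.001,0.004,0,0,0,0],[0,0,0,0,0,0],[0,0,0,0,0,0]]'; cat > held.py <<'E'
from fit import *
import sys
z0=float(sys.argv[1]);k=sys.argv[2] if len(sys.argv)>2 else "flask"
s=manip.get_state();x,y,z=s["tcp_pos"];print(s["tcp_pos"],s["grip_width"])
for c,(v,f) in measure(k,x,y,z-z0).items():print(c,np.round(v,1),round(f,2))
E
python3 held.py 72.5
```

```text
clock: 54.5
tcp_pos: [486.9, -298.5, 162.9]
orientation: [-3.141, 0.001, 0.002]
wrist_force: [0.3, -0.4, -2.2]
grip_width: 35.6
finger_force: 36.4
[ 486.88263599 -298.50282078  162.94748611] 35.63374864831365
side [ 486.2 -294.4] 0.34
top [ 484.5 -298.7] 0.45
both [ 485.7 -299.3] 0.81
```

```bash
python3 -m crank '[[0,0,0.015,0,0,0],[0,0,0.015,0,0,0],[0,0,0.008,0,0,0],[0,0,0.004,0,0,0],[0,0,0.004,0,0,0],[0,0,0.004,0,0,0],[0,0,0,0,0,0],[0,0,0,0,0,0]]'; python3 -m crank '[[0,0,0.003,0,0,0],[0,0,0.003,0,0,0],[0,0,0.003,0,0,0],[0,0,0,0,0,0],[0,0,0,0,0,0],[0,0,0,0,0,0],[0,0,0,0,0,0],[0,0,0,0,0,0]]'; python3 held.py 72.5
```

```text
clock: 55.7
tcp_pos: [487.0, -300.3, 113.5]
orientation: [3.141, -0.0, -0.0]
wrist_force: [0.4, -0.2, -1.8]
grip_width: 35.2
finger_force: 36.4
clock: 56.7
tcp_pos: [486.9, -300.2, 104.3]
orientation: [3.141, -0.0, -0.0]
wrist_force: [0.5, -0.3, -2.6]
grip_width: 35.5
finger_force: 36.4
[ 486.88881667 -300.22915821  104.33237444] 35.5448921461945
side [ 485.1 -262.4] 0.63
top [ 483.7 -299.2] 0.44
both [ 485.4 -300.2] 1.12
```

```bash
python3 -m crank '[[0,0,0.005,0,0,0],[0,0,0.005,0,0,0],[0,0,0.005,0,0,0],[0,0,0.005,0,0,0],[0,0,0.004,0,0,0],[0,0,0.002,0,0,0],[0,0,0,0,0,0],[0,0,0,0,0,0]]'; python3 -m crank '[[0,0,0.001,0,0,0],[0,0,0,0,0,0],[0,0,0.001,0,0,0],[0,0,0,0,0,0],[0,0,0,0,0,0],[0,0,0,0,0,0],[0,0,0,0,0,0],[0,0,0,0,0,0]]'
```

```text
clock: 57.9
tcp_pos: [486.9, -300.3, 78.4]
orientation: [3.141, -0.0, -0.0]
wrist_force: [0.4, -0.3, -1.5]
grip_width: 35.6
finger_force: 36.4
clock: 58.9
tcp_pos: [487.4, -300.2, 77.9]
orientation: [3.141, -0.001, -0.0]
wrist_force: [-3.3, 3.1, 11.7]
grip_width: 35.6
finger_force: 37.4
```

```bash
python3 -m crank '[[0,0,0,0,0,0],[0,0,0,0,0,0],[0,0,0,0,0,0],[0,0,0,0,0,0],[0,0,-0.02,0,0,0],[0,0,-0.04,0,0,0],[0,0,-0.04,0,0,0],[0,0,-0.04,0,0,0]]' 0.055; python3 -m crank '[[0,0,-0.02,0,0,0],[0,0,0,0,0,0],[0,0,0,0,0,0],[0,0,0,0,0,0],[0,0,0,0,0,0],[0,0,0,0,0,0],[0,0,0,0,0,0],[0,0,0,0,0,0]]'; python3 - <<'E'
from fit import *
for k,a in(("flask",(464,32)),("bottle",(643,-43.5)),("wash_beaker",(593,38.5))):
  for c,(v,f) in measure(k,*a).items():print(k,c,np.round(v,1),round(f,2))
for c in("top","side"):print([(np.round(d["position"]),round(d["confidence"],2)) for d in vision.find_in("flask_1",c)])
for a in((487,-300,60),(464,32,60)):print([np.round(proj(c,a)) for c in("top","side")])
E
```

```text
clock: 59.9
tcp_pos: [486.7, -300.1, 217.4]
orientation: [-3.142, 0.0, -0.0]
wrist_force: [1.0, -1.2, -0.2]
grip_width: 55.0
finger_force: 0.0
clock: 60.9
tcp_pos: [486.9, -300.2, 236.2]
orientation: [3.142, 0.0, -0.0]
wrist_force: [1.1, -0.2, -0.2]
grip_width: 55.2
finger_force: 0.0
flask side [440.2  44.2] 0.18
flask top [438.9  38. ] 0.39
flask both [439.7  38.3] 0.6
bottle side [643.9 -36.4] 0.05
bottle top [645.  -44.7] 0.07
bottle both [643.3 -43.7] 0.2
wash_beaker side [594.7  48.4] 0.18
wash_beaker top [593.9  40.3] 0.28
wash_beaker both [592.   40.4] 0.5
[(array([412., 211.]), 0.88), (array([294., 242.]), 0.77)]
[(array([272., 286.]), 0.9), (array([255., 217.]), 0.7)]
[array([416., 204.]), array([269., 296.])]
[array([297., 227.]), array([260., 210.])]
```

flask_2 has been knocked from (464,32) to about (440,38). I'll refine its position with the stopper's mask included.

```bash
cat > sf.py <<'E'
from fit import *
import sys
P["sf"]=P["flask"]+[(108,17),(122,17)]
x,y=map(float,sys.argv[1:3]);z0=float(sys.argv[3]) if len(sys.argv)>3 else 0
M={}
for c in("side","top"):
    vision.camera(c);m=np.zeros((420,560),bool)
    for n,z in(("flask_1",54),("stopper_1",113)):
        t=proj(c,(x,y,z0+z));ds=[d for d in vision.outline_of(n,c) if np.hypot(*(np.array(d["position"])-t))<14]
        if ds: m|=min(ds,key=lambda d:np.hypot(*(np.array(d["position"])-t)))["mask"]
        else: print("no",n,c)
    M[c]=m
    v,f=fit("sf",{c:m},x,y,z0);print(c,np.round(v,1),round(f,2))
E
python3 sf.py 440 37; python3 sf.py 487 -300 4
```

```text
side [439.7  47.9] 0.06
top [439.6  37.4] 0.12
side [ 485.7 -222. ] 0.47
top [ 486.8 -302.3] 0.1
```

```bash
python3 -m crank '[[-0.006,-0.045,0,0,0,0],[-0.006,-0.045,0,0,0,0],[-0.006,-0.045,0,0,0,0],[-0.006,-0.045,0,0,0,0],[-0.006,-0.045,0,0,0,0],[-0.006,-0.045,0,0,0,0],[-0.006,-0.045,0,0,0,0],[-0.0055,-0.023,0,0,0,0]]' 0.06; python3 -m crank '[[0,0,0,0,0,0],[0,0,0.03,0,0,0],[0,0,0.03,0,0,0],[0,0,0.02,0,0,0],[0,0,0,0,0,0],[0,0,0,0,0,0],[0,0,0,0,0,0],[0,0,0,0,0,0]]'; python3 - <<'E'
from fit import *
for c,(v,f) in measure("flask",439.6,38).items():print(c,np.round(v,1),round(f,2))
E
```

```text
clock: 63.2
tcp_pos: [439.1, 40.3, 236.6]
orientation: [-3.141, -0.001, 0.003]
wrist_force: [0.9, 0.4, 0.8]
grip_width: 60.1
finger_force: 0.0
clock: 64.2
tcp_pos: [439.9, 37.7, 156.9]
orientation: [3.141, -0.001, -0.001]
wrist_force: [0.3, 0.6, -0.5]
grip_width: 60.3
finger_force: 0.0
side [440.   44.2] 0.14
top [427.1  52.5] 0.64
both [439.8  44.3] 0.79
```

```bash
python3 -m crank '[[0,0,0.02,0,0,0],[0,0,0.02,0,0,0],[0,0,0.02,0,0,0],[0,0,0.012,0,0,0],[0,0,0.01,0,0,0],[0,0,0,0,0,0],[0,0,0,0,0,0],[0,0,0,0,0,0]]' 0.06; python3 -m crank '[[0,0,0,0,0,0],[0,0,0,0,0,0],[0,0,0,0,0,0],[0,0,0,0,0,0],[0,0,0,0,0,0],[0,0,0,0,0,0],[0,0,0,0,0,0],[0,0,0,0,0,0]]' 0.0 35; python3 -m crank '[[0,0,-0.01,0,0,0],[0,0,-0.02,0,0,0],[0,0,-0.03,0,0,0],[0,0,-0.03,0,0,0],[0,0,0,0,0,0],[0,0,0,0,0,0],[0,0,0,0,0,0],[0,0,0,0,0,0]]'; python3 held.py 75
```

```text
clock: 65.4
tcp_pos: [439.9, 37.8, 74.8]
orientation: [3.142, -0.001, -0.0]
wrist_force: [-0.3, -0.7, -0.1]
grip_width: 60.5
finger_force: 0.0
clock: 66.4
tcp_pos: [439.8, 38.0, 74.6]
orientation: [-3.142, -0.001, -0.0]
wrist_force: [-0.2, 1.5, 5.4]
grip_width: 37.9
finger_force: 34.8
clock: 67.4
tcp_pos: [438.8, 37.8, 163.4]
orientation: [-3.142, 0.002, -0.0]
wrist_force: [0.5, -0.1, -2.8]
grip_width: 37.7
finger_force: 35.4
[438.84370417  37.83263416 163.42405093] 37.651233495508045
side [438.4  49. ] 0.35
```

```bash
cat > tilt.py <<'E'
from fit import *
import sys
z0=float(sys.argv[1]);s=manip.get_state();x,y,z=s["tcp_pos"]
c="side";vision.camera(c);t=proj(c,(x,y,z-z0+50))
m=min(vision.outline_of("flask_1",c),key=lambda d:np.hypot(*(np.array(d["position"])-t)))["mask"]
r=sil(c,"flask",x,y,z-z0)>.5
for n,k in(("seen",m),("model",r)):
    rows=np.where(k.any(1))[0];print(n,rows.min(),rows.max(),[(int(i),np.where(k[i])[0].min(),np.where(k[i])[0].max()) for i in range(rows.min(),rows.max()+1,5)])
E
python3 tilt.py 75 | sed 's/np.int64//g'
```

```text
seen 164 203 [(164, (243), (257)), (169, (243), (257)), (174, (243), (257)), (179, (242), (259)), (184, (241), (260)), (189, (241), (261)), (194, (240), (263)), (199, (240), (262))]
model 158 205 [(158, (247), (254)), (163, (242), (258)), (168, (243), (257)), (173, (243), (257)), (178, (243), (258)), (183, (242), (259)), (188, (241), (260)), (193, (240), (262)), (198, (238), (263)), (203, (241), (260))]
```

The flask hangs upright: side mid-columns are 250–251 over its whole height, as in the model. I carry it to the compartment at (483.9, −225.4).

```bash
python3 -m crank '[[0.007,0.04,0,0,0,0],[0.007,0.04,0,0,0,0],[0.007,0.04,0,0,0,0],[0.007,0.04,0,0,0,0],[0.007,0.04,0,0,0,0],[0.006,0.04,0,0,0,0],[0.003,0.02,0,0,0,0],[0,0.003,0,0,0,0]]'; python3 -m crank '[[0,0,0,0,0,0],[0,0,0.015,0,0,0],[0,0,0.01,0,0,0],[0,0,0.004,0,0,0],[0,0,0,0,0,0],[0,0,0,0,0,0],[0,0,0,0,0,0],[0,0,0,0,0,0]]';python3 held.py 75;  python3 sf.py 484 -225 60
```

```text
clock: 68.7
tcp_pos: [483.2, -225.8, 164.0]
orientation: [-3.141, 0.0, -0.002]
wrist_force: [-0.5, 0.8, -2.1]
grip_width: 37.6
finger_force: 35.5
clock: 69.7
tcp_pos: [483.5, -225.3, 135.5]
orientation: [3.141, -0.0, -0.0]
wrist_force: [-0.9, 0.4, -1.3]
grip_width: 38.0
finger_force: 35.6
[ 483.49134526 -225.3197289   135.51163226] 37.95266458547681
side [ 482.6 -212. ] 0.55
top [ 474.5 -221.8] 0.5
both [ 481.9 -225.1] 1.09
no stopper_1 side
side [ 483.6 -212.1] 0.57
no stopper_1 top
top [ 473.9 -221.4] 0.52
```

Aligned in x within 1 mm. I lower past the walls, watching the force.

```bash
python3 -m crank '[[0,0,0.004,0,0,0],[0,0,0.004,0,0,0],[0,0,0.004,0,0,0],[0,0,0.004,0,0,0],[0,0,0.004,0,0,0],[0,0,0,0,0,0],[0,0,0,0,0,0],[0,0,0,0,0,0]]'; python3 -m crank '[[0,0,0.004,0,0,0],[0,0,0.004,0,0,0],[0,0,0.004,0,0,0],[0,0,0,0,0,0],[0,0,0,0,0,0],[0,0,0,0,0,0],[0,0,0,0,0,0],[0,0,0,0,0,0]]'
```

```text
clock: 71.2
tcp_pos: [483.5, -225.2, 115.5]
orientation: [3.141, -0.0, -0.0]
wrist_force: [0.1, -0.6, -2.7]
grip_width: 37.9
finger_force: 35.6
clock: 72.2
tcp_pos: [483.4, -225.2, 103.3]
orientation: [3.141, -0.0, -0.0]
wrist_force: [0.3, 0.3, -1.7]
grip_width: 38.1
finger_force: 35.6
```

```bash
python3 -m crank '[[0,0,0.005,0,0,0],[0,0,0.005,0,0,0],[0,0,0.005,0,0,0],[0,0,0.004,0,0,0],[0,0,0.003,0,0,0],[0,0,0,0,0,0],[0,0,0,0,0,0],[0,0,0,0,0,0]]'; python3 -m crank '[[0,0,0.001,0,0,0],[0,0,0.001,0,0,0],[0,0,0,0,0,0],[0,0,0,0,0,0],[0,0,0,0,0,0],[0,0,0,0,0,0],[0,0,0,0,0,0],[0,0,0,0,0,0]]'
```

```text
clock: 73.2
tcp_pos: [483.5, -225.2, 81.5]
orientation: [3.141, -0.0, -0.0]
wrist_force: [-0.0, -0.5, -1.7]
grip_width: 37.5
finger_force: 35.6
clock: 74.2
tcp_pos: [483.4, -225.2, 79.3]
orientation: [3.142, 0.0, -0.0]
wrist_force: [-0.6, 0.8, -1.9]
grip_width: 37.6
finger_force: 35.6
```

```bash
python3 -m crank '[[0,0,0.001,0,0,0],[0,0,0,0,0,0],[0,0,0.001,0,0,0],[0,0,0,0,0,0],[0,0,0,0,0,0],[0,0,0,0,0,0],[0,0,0,0,0,0],[0,0,0,0,0,0]]'
```

```text
clock: 75.2
tcp_pos: [484.1, -225.1, 78.5]
orientation: [3.141, -0.001, 0.0]
wrist_force: [-2.1, 2.6, 10.4]
grip_width: 38.0
finger_force: 35.9
```

```bash
python3 -m crank '[[0,0,0,0,0,0],[0,0,0,0,0,0],[0,0,0,0,0,0],[0,0,0,0,0,0],[0,0,-0.02,0,0,0],[0,0,-0.04,0,0,0],[0,0,-0.04,0,0,0],[0,0,-0.04,0,0,0]]' 0.055; python3 -m crank '[[0,0,-0.02,0,0,0],[0,0,0,0,0,0],[0,0,0,0,0,0],[0,0,0,0,0,0],[0,0,0,0,0,0],[0,0,0,0,0,0],[0,0,0,0,0,0],[0,0,0,0,0,0]]'; python3 sf.py 484 -225 4; python3 sf.py 487 -300 4;python3 - <<'E'
from fit import *
for k,a in(("bottle",(643,-43.5)),):
  for c,(v,f) in measure(k,*a).items():print(k,c,np.round(v,1),round(f,2))
E
```

```text
clock: 76.2
tcp_pos: [483.2, -225.2, 218.4]
orientation: [-3.142, 0.0, -0.0]
wrist_force: [-0.1, 0.6, -0.2]
grip_width: 55.3
finger_force: 0.0
clock: 77.2
tcp_pos: [483.4, -225.2, 237.2]
orientation: [3.142, 0.0, -0.0]
wrist_force: [-0.3, 1.3, -0.3]
grip_width: 55.0
finger_force: 0.0
side [ 483.3 -197.2] 0.62
top [ 483.7 -225.8] 0.12
side [ 485.7 -224.8] 0.46
no stopper_1 top
top [ 486.6 -301.5] 0.36
bottle side [644.3 -36. ] 0.06
bottle top [643.4 -44.7] 0.11
bottle both [643.  -43.9] 0.24
```

```bash
python3 -m crank '[[0.032,-0.036,0,0,0,0],[0.032,-0.036,0,0,0,0],[0.032,-0.036,0,0,0,0],[0.032,-0.036,0,0,0,0],[0.032,-0.037,0,0,0,0],[0,0,0,0,0,0],[0,0,0.04,0,0,0],[0,0,0.02,0,0,0]]' 0.06; python3 -m crank '[[0,0,0.02,0,0,0],[0,0,0.02,0,0,0],[0,0,0.02,0,0,0],[0,0,0.02,0,0,0],[0,0,0.01,0,0,0],[0,0,0.01,0,0,0],[0,0,0,0,0,0],[0,0,0,0,0,0]]' 0.06; python3 -m crank '[[0,0,0,0,0,0],[0,0,0,0,0,0],[0,0,0,0,0,0],[0,0,0,0,0,0],[0,0,0,0,0,0],[0,0,0,0,0,0],[0,0,0,0,0,0],[0,0,0,0,0,0]]' 0.0 40; python3 -m crank '[[0,0,-0.01,0,0,0],[0,0,-0.02,0,0,0],[0,0,-0.03,0,0,0],[0,0,-0.03,0,0,0],[0,0,0,0,0,0],[0,0,0,0,0,0],[0,0,0,0,0,0],[0,0,0,0,0,0]]'; python3 held.py 77 bottle
```

```text
clock: 79.0
tcp_pos: [641.9, -45.3, 175.1]
orientation: [3.141, 0.003, -0.001]
wrist_force: [-0.6, -0.1, -0.1]
grip_width: 59.7
finger_force: 0.0
clock: 80.0
tcp_pos: [643.9, -44.2, 77.9]
orientation: [3.142, -0.001, -0.0]
wrist_force: [0.1, 1.3, -0.2]
grip_width: 59.7
finger_force: 0.0
clock: 81.0
tcp_pos: [644.0, -44.1, 78.1]
orientation: [3.142, -0.001, -0.0]
wrist_force: [-0.2, 0.2, 5.9]
grip_width: 30.2
finger_force: 39.8
clock: 82.0
tcp_pos: [642.8, -44.2, 166.1]
orientation: [-3.141, 0.002, -0.0]
wrist_force: [0.4, 0.5, -2.3]
grip_width: 30.2
finger_force: 40.0
[642.82023806 -44.19720224 166.13306379] 30.236227454715525
side [642.  -40.6] 0.22
top [641.6 -45.7] 0.22
both [641.4 -45. ] 0.45
```

```bash
python3 -m crank '[[-0.017,0.035,0,0,0,0],[-0.017,0.035,0,0,0,0],[-0.017,0.035,0,0,0,0],[-0.017,0.035,0,0,0,0],[-0.013,0.03,0,0,0,0],[-0.004,0.0085,0,0,0,0],[0,0,0,0,0,0],[0,0,0,0,0,0]]'; python3 -m crank '[[0,0,0.015,0,0,0],[0,0,0.01,0,0,0],[0,0,0.005,0,0,0],[0,0,0.004,0,0,0],[0,0,0.004,0,0,0],[0,0,0.004,0,0,0],[0,0,0.004,0,0,0],[0,0,0,0,0,0]]';python3 held.py 77.5 bottle;
```

```text
clock: 83.2
tcp_pos: [559.2, -220.8, 167.3]
orientation: [-3.141, -0.001, 0.002]
wrist_force: [0.9, 0.1, -3.0]
grip_width: 29.8
finger_force: 40.1
clock: 84.2
tcp_pos: [558.2, -222.7, 120.9]
orientation: [-3.141, 0.001, -0.0]
wrist_force: [0.1, 0.2, -1.7]
grip_width: 30.0
finger_force: 40.1
[ 558.15106218 -222.67627511  120.93499164] 30.010127129755855
side [ 557.9 -217.8] 0.23
top [ 556.2 -221.3] 0.33
both [ 557.3 -221.9] 0.58
```

```bash
python3 -m crank '[[0,0,0.006,0,0,0],[0,0,0.006,0,0,0],[0,0,0.006,0,0,0],[0,0,0.006,0,0,0],[0,0,0.006,0,0,0],[0,0,0.004,0,0,0],[0,0,0.002,0,0,0],[0,0,0,0,0,0]]'; python3 -m crank '[[0,0,0.001,0,0,0],[0,0,0,0,0,0],[0,0,0.001,0,0,0],[0,0,0,0,0,0],[0,0,0.001,0,0,0],[0,0,0,0,0,0],[0,0,0,0,0,0],[0,0,0,0,0,0]]'
```

```text
clock: 85.4
tcp_pos: [558.4, -222.7, 85.2]
orientation: [-3.142, 0.0, -0.0]
wrist_force: [-0.2, -0.5, -3.0]
grip_width: 30.3
finger_force: 40.1
clock: 86.4
tcp_pos: [558.4, -222.7, 82.3]
orientation: [3.142, 0.0, -0.0]
wrist_force: [-0.9, -0.3, -2.3]
grip_width: 29.9
finger_force: 40.1
```

```bash
python3 -m crank '[[0,0,0.001,0,0,0],[0,0,0,0,0,0],[0,0,0.001,0,0,0],[0,0,0,0,0,0],[0,0,0,0,0,0],[0,0,0,0,0,0],[0,0,0,0,0,0],[0,0,0,0,0,0]]'
```

```text
clock: 87.4
tcp_pos: [559.4, -222.7, 82.2]
orientation: [3.141, -0.002, -0.0]
wrist_force: [-3.0, 1.3, 11.4]
grip_width: 29.7
finger_force: 41.3
```

On the floor. I release, retreat upward and off to the left, and take a final look.

```bash
python3 -m crank '[[0,0,0,0,0,0],[0,0,0,0,0,0],[0,0,0,0,0,0],[0,0,0,0,0,0],[0,0,-0.02,0,0,0],[0,0,-0.04,0,0,0],[0,0,-0.04,0,0,0],[0,0,-0.04,0,0,0]]' 0.055; python3 -m crank '[[0,0,-0.04,0,0,0],[-0.01,-0.06,0,0,0,0],[-0.02,-0.06,0,0,0,0],[-0.02,-0.06,0,0,0,0],[-0.02,-0.06,0,0,0,0],[0,-0.06,0,0,0,0],[0,-0.06,0,0,0,0],[0,0,0,0,0,0]]'; python3 - <<'E'
from h import *
ims=[]
for c,b in(("side",(210,140,190,190)),("top",(250,110,190,190))):
    im=vision.camera(c);x,y,w,h=b;ims.append(cv2.resize(im[y:y+h,x:x+w,::-1],(400,400),interpolation=cv2.INTER_CUBIC))
cv2.imwrite("pics/z.png",np.hstack(ims))
E
```

```text
clock: 88.4
tcp_pos: [558.6, -222.7, 223.2]
orientation: [3.141, -0.002, 0.0]
wrist_force: [0.8, -0.7, 0.4]
grip_width: 54.9
finger_force: 0.0
clock: 89.4
tcp_pos: [488.3, 140.9, 262.1]
orientation: [-3.139, -0.002, 0.009]
wrist_force: [-0.7, -0.8, 0.3]
grip_width: 54.9
finger_force: 0.0
```

View pics/z.png

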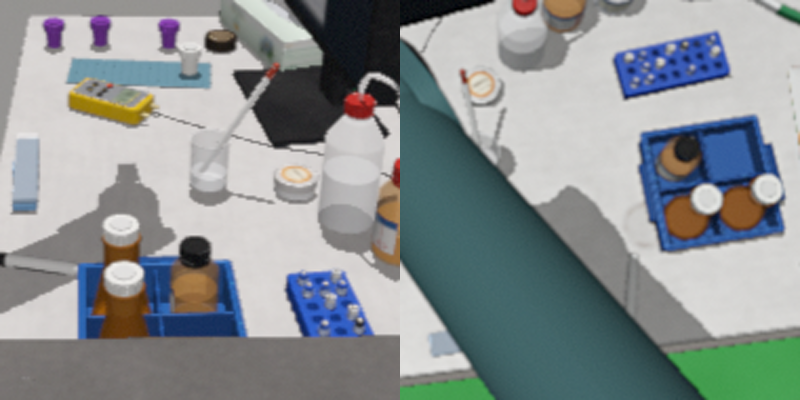

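The picture shows both stoppered flasks (right half, about (690,215) and (743,207)) and the bottle (680,155) upright in separate compartments. The rod is in the upright beaker (left half, about (210,160)), and the robot touches nothing.

```bash
python3 -c "
from cell import manip
print(manip.finish_job())"
```

```text
the job is handed in; nothing more can be done
None
```

The job is handed in: the rod stands in the upright wash beaker, both flasks present were stoppered fully home before being moved, and the two flasks and the bottle stand upright in separate carrier compartments, with one stopper left over.

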